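# Open the worn combination box of the pastry kitchen

## Task

Open the grey spice box: set the left dial to 4 and the right dial to 7 - the lock is worn, so each dial drops into place up to half a number before or after its mark; turn it slowly through there, stop when you feel it drop and catch, and do not force it on, or it climbs out again. Then draw the bolt fully back towards the dial side without forcing it (if it will not come, a dial has not dropped), and raise the lid until it stands nearly upright by itself. Leave the other things on the table where they are.

Things in the scene. Friction and masses are not known exactly. Their poses are not given: they have to be found in the camera images.
- box: Grey steel strongbox fixed to the table, 235 mm deep (its x), 260 mm wide (y), deck and lid 105 mm high. Origin on the table, 125 mm from the front face, mid-width. x points from the dial side, which is nearer the robot, to the hinge. The front 90 mm of its top is the fixed lock deck with the two dials and the bolt between them; the lid lies behind, flush with it.
- left_grip (a point): Left dial: 66 mm black skirt with white figures 0 to 9 clockwise, 5 mm thick, and on it a round fluted steel grip 32 mm across, 28 mm tall, with a black line on top that points to the 0. The dial is on the deck's left half (box y +75 mm) seen from the robot. This point is on its axis, 12 mm above the skirt and 16 mm below the grip's top; axes as the dial's.
- right_grip (a point): Right dial: 66 mm black skirt with white figures 0 to 9 clockwise, 5 mm thick, and on it a round fluted steel grip 32 mm across, 28 mm tall, with a black line on top that points to the 0. The dial is on the deck's right half (box y -75 mm) seen from the robot. This point is on its axis, 12 mm above the skirt and 16 mm below the grip's top; axes as the dial's.
- left_dial (a joint): Angle of the left dial, rad, growing anticlockwise seen from above. Figure at the index (white line on the deck, lid side) = value / 0.628: 4 at 2.51. Turns freely at 0.05 N m, no stops. Within 0.3 rad of 2.51 a lever drops in: the dial is helped on for 0.13 rad, then resists, the twist changing by 0.25 to 0.4 N m in all; forced 0.13 rad on it climbs out. Let go in between, it centres and stays.
- right_dial (a joint): Angle of the right dial, rad, growing anticlockwise seen from above. Figure at the index (white line on the deck, lid side) = value / 0.628: 7 at 4.40. Turns freely at 0.05 N m, no stops. Within 0.3 rad of 4.40 a lever drops in: the dial is helped on for 0.13 rad, then resists, the twist changing by 0.25 to 0.4 N m in all; forced 0.13 rad on it climbs out. Let go in between, it centres and stays.
- bolt_knob (a point): Upright round steel post of the bolt, 12 mm across, midway between the dials. This point is on its axis, 12 mm below its top, 22 mm above the bolt's 16 mm wide flat bar, whose top is 7 mm above the deck. The bar's tongue reaches 19 mm over the lid and holds it down. A low guide strap stands 21 mm lid-side of the post's side.
- bolt (a joint): How far the bolt is drawn back towards the dial side (box -x), m: 0 locked, 0.030 fully back at its stop; clear of the lid from 0.020. It slides with 2 to 3 N once both dials have dropped. Before that it has 1.5 mm of play and then meets the lock's levers; pulled on them with over 25 N it counts as forced.
- lid_handle (a point): Middle of the round steel bar handle on the lid: the bar runs along box y, 100 mm long, 11 mm thick, its centre 35 mm above the lid's top with free room under it. 98 mm from the hinge line.
- lid_hinge (a point): Middle of the lid's hinge line, which runs along box y at the box's far side, 2 mm below the lid's top.
- lid (a joint): Opening angle of the lid, rad: 0 shut, 1.57 upright, stop at 1.8. The lid is 144 mm long from hinge to free edge, 260 mm wide, about 0.5 kg, and its stiff hinge keeps it where it is left; lifting at the handle takes about 8 N.
- cutter: Bystander: steel ring cutter, 72 mm across, 35 mm tall, on the table left of the box. Origin under its centre.
- nozzle: Bystander: steel piping nozzle, a cone 30 mm across and 45 mm tall, on the table right of the box. Origin under its centre.
- dredger: Bystander: aluminium sugar dredger, 68 mm across, 113 mm tall, right of the box. Origin under its centre.
- cake_ring: Bystander: steel cake ring, 170 mm across, 50 mm tall, on the left. Origin under its centre.
- bowl: Bystander: steel mixing bowl, 180 mm across, 70 mm tall, on the left. Origin under its centre.
- tub: Bystander: white lidded tub, 100 mm across, 95 mm tall, on the right. Origin under its centre.
- spatula: Bystander: slotted spatula with a wooden handle, 280 mm long, lying on the right; its x runs from handle to blade. Origin underneath, mid-length.

How it is judged:
By the outcome, as a careful person would: the job done as asked, in the order asked, and still so for the second after the job is handed in, with the robot touching nothing.
It also fails if it takes over 72 s, if anything falls off the work surface, if the arm or the gripper's body presses on something with over 40 N, if the wrist force passes 120 N, or if a joint passes its speed limit or range.

## Robot

A 6-joint arm with a two-finger parallel gripper is mounted at the origin on the work surface. World frame = base frame: x ahead of the robot, y to its left, z up, the work surface at z = 0. Lengths are in m, angles in degrees, forces in N, time in s.
With the tool pointing down it reaches from about 0.275 to 0.725 m from the base axis. Payload 5.6 kg.
Tool frame: the origin (TCP) lies between the finger pads; the fingertips stand 17 mm ahead of it and the grasp point (between the pads) lies 2 mm behind it; x points along the fingers, z is the direction in which the jaws open and shut, and the axes are right-handed (so a half turn about x gives the same grasp; the last joint's range is limited). The gripper opens to 85 mm and grips with 20 to 120 N. Pads are 22 mm wide; open, the fingers measure 114 mm over their backs; the gripper's body (76 mm by 85 mm) begins 54 mm behind the grasp point. The pads swing forward as they close: fully open they stand 13 mm farther back than shut.
Start: joints at [85.749, 14.616, 6.199, 0, -81.583, -16.306], TCP at [0.193, 0.515, 0.217] pointing down, gripper open.
Joint ranges: [-168.99, 168.99], [-69.2, 112.95], [-62.41, 85.93], [-164.36, 98.24], [-168.68, -3.75], [-174.98, 174.98]. Speed limits (degrees/s): [147.25, 147.25, 180, 180, 180, 180].

## Interface

Orientations are given as [roll, pitch, yaw] about the fixed x, y, z axes, in that order (R = Rz(yaw) Ry(pitch) Rx(roll)).
In Python, from rig import manip gives the robot as it stands.
- The arm moves only by the tool drive_tool, never from a script. Its argument "moves" is text: rows parted by semicolons, each of 5 numbers parted by spaces: the gripper command: -1 is fully open, 1 is shut, values between are in proportion, then the shift along the tool's x, y, z in units of 25 mm (1.0 is 25 mm), then the turn about the tool's x in units of 10 degrees (1.0 is 10 degrees). In form: gripper x y z spin; .... A call has 1 to 8 rows; each row shifts and turns the commanded pose from where the row before left it, along the tool's axes as they then stand; what a row does not reach is not made up. A row lasts 1/8 s, in which the tool goes at most 62.5 mm and 10.7 degrees, less where a joint would pass 70% of its speed; a pose out of reach is approached as far as the arm can. A call is refused whole if a number of a shift passes 1 or a number of a turn 1, either way. A call with a gripper value outside its range is refused whole. The fingers move at their own pace and stop on an object; "force" is the grip in N (left out, the last holds). Time passes only in rows, so rows that do not move let the fingers close. It gives the time, the measured TCP pose, the force and the opening at its end, in the units of the state.
- manip.sense(): the state, without advancing time (a new reading comes with each control period).
- manip.camera(name): name is "scene" or "top" or "wrist"; returns a dict with "img" (420x560x3 uint8, red, green, blue), "fx", "fy", "cx", "cy" (pixels), "origin" and "orientation" of the camera in the world. Camera axes: x right, y up, looking along -z (the intrinsics and any distortion apply to the point x, -y, -z); pixel columns grow to the right and rows downward; lengths in m; the calibration is good to about 2 mm. A picture is of the moment at which its call begins. There is no depth.
- manip.finish_job(): hands the job in, once; it reports no verdict.
The state is a dict: "time_s": time; "joint_positions": joint angles; "qd": joint speeds; "effort": joint torques, N m; "position": TCP position; "eef_rot": TCP orientation; "wrist_force": force on the tool from outside, world axes, zero at the start; "torque": the same for the moment, N m; "opening": opening from 0.0 (shut) to 1.0 (fully open).
Only numpy, scipy, OpenCV 4.12 (cv2) and the standard library are available. Lean on these libraries where they do the work, as an engineer would, in place of code of your own. Each camera call takes 0.05 s, during which the arm holds its last target.

## Working session

There is one attempt and no reset: what is moved stays moved. The work goes in short steps, Python scripts to look and compute and a tool call to move; the robot and the scene stay as the last step left them, time stands still between calls to the robot, and variables do not carry over. Pictures are saved under pics/ and viewed, and the job is handed in when it is done.

Besides the shell and the picture viewer there is one more tool, called after "Emit:" as name(argument=value, ...) on one line, values as JSON. drive_tool: Moves the arm, as the interface text tells. Its arguments: {"type":"object","properties":{"moves":{"type":"string"},"force":{"type":"number"}},"required":["moves"]}

```bash
ls; mkdir -p pics
python3 - <<'E'
from rig import manip
import cv2
print(manip.sense())
for n in ("scene","top","wrist"):
    c=manip.camera(n); cv2.imwrite(f"pics/{n}0.png",c["img"][:,:,::-1])
    print(n,{k:v for k,v in c.items() if k!="img"})
E
```

```text
pics
{'time_s': 0.0, 'joint_positions': array([ 8.57467578e+01,  1.46533656e+01,  6.13001149e+00, -2.61570848e-02,
       -8.15846558e+01, -1.63062928e+01]), 'qd': array([ 0.07950951,  0.00267713, -0.06854129, -0.00626784,  0.05015605,
       -0.00277069]), 'effort': array([-6.25256362e-04, -3.86626947e+01,  2.37942696e+01,  5.36494598e+00,
       -6.05963884e-03,  5.95801211e-06]), 'position': array([0.19291787, 0.51448393, 0.21589111]), 'eef_rot': array([   2.83784393,   89.88893468, -107.72554347]), 'wrist_force': array([-0.40695979, -0.25188207,  0.27786287]), 'torque': array([-0.01449776, -0.01860222,  0.01739524]), 'opening': 1.002981025820289}
scene {'fx': 525.931413079334, 'fy': 525.931413079334, 'cx': 282.4463542438293, 'cy': 208.52475656851615, 'origin': array([ 1.55924196, -0.48167266,  1.01870363]), 'orientation': array([52.82081388,  0.40075817, 65.09969231])}
top {'fx': 508.7763883835728, 'fy': 508.7763883835728, 'cx': 282.0050053991493, 'cy': 198.303035140335, 'origin': array([ 0.40263467, -0.00913886,  1.58477203]), 'orientation': array([  2.42324341,   0.77133619, -90.29944833])}
wrist {'fx': 376.2758365971695, 'fy': 376.2758365971695, 'cx': 277.78368629233614, 'cy': 211.01235065423276, 'origin': array([0.26125128, 0.4892793 , 0.37237554]), 'orientation': array([-1.67245467e+01, -8.18422667e-02, -1.10529463e+02])}
```

View pics/scene0.png

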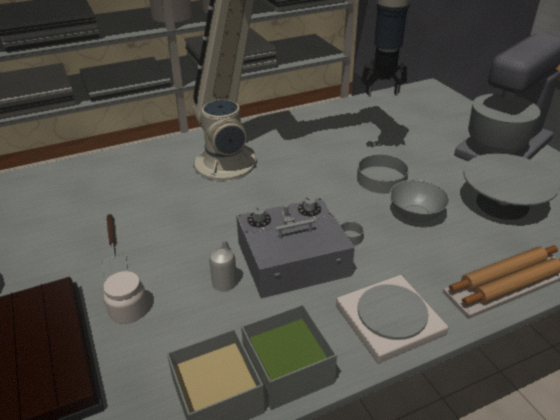

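View pics/top0.png

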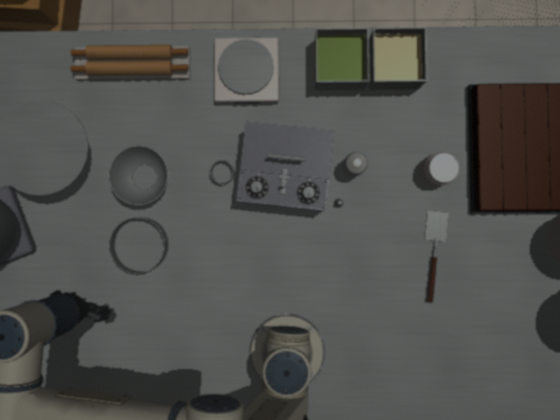

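View pics/wrist0.png

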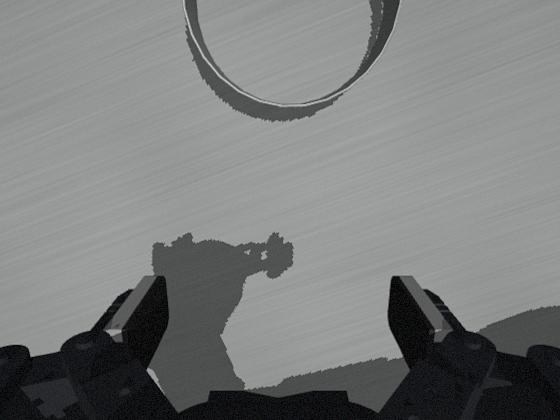

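The top view shows the box at about (285,165), with dials near (257,187) and (308,192) and the handle at (285,158). I'll zoom in.

```bash
cat > h.py <<'E'
import numpy as np, cv2
from rig import manip
from scipy.spatial.transform import Rotation as R
def cam(n): return manip.camera(n)
def ray(c,u,v):
    d=np.array([(u-c["cx"])/c["fx"],-(v-c["cy"])/c["fy"],-1.])
    return R.from_euler("xyz",c["orientation"],degrees=True).as_matrix()@d
def at(c,u,v,z):
    d=ray(c,u,v); o=np.array(c["origin"]); return o+d*(z-o[2])/d[2]
def proj(c,p):
    q=R.from_euler("xyz",c["orientation"],degrees=True).as_matrix().T@(np.array(p)-c["origin"])
    return np.array([c["cx"]+c["fx"]*q[0]/-q[2], c["cy"]-c["fy"]*q[1]/-q[2]])
def crop(c,u0,v0,u1,v1,s,f):
    im=c["img"][v0:v1,u0:u1,::-1].copy()
    im=cv2.resize(im,None,fx=s,fy=s,interpolation=cv2.INTER_CUBIC)
    im=np.clip(im.astype(float)*1.6,0,255).astype(np.uint8)
    cv2.imwrite(f,im)
E
python3 - <<'E'
from h import *
c=cam("top"); crop(c,225,110,345,220,6,"pics/t1.png")
c=cam("scene"); crop(c,225,180,365,295,5,"pics/s1.png")
E
```

```text
(no output)
```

View pics/t1.png

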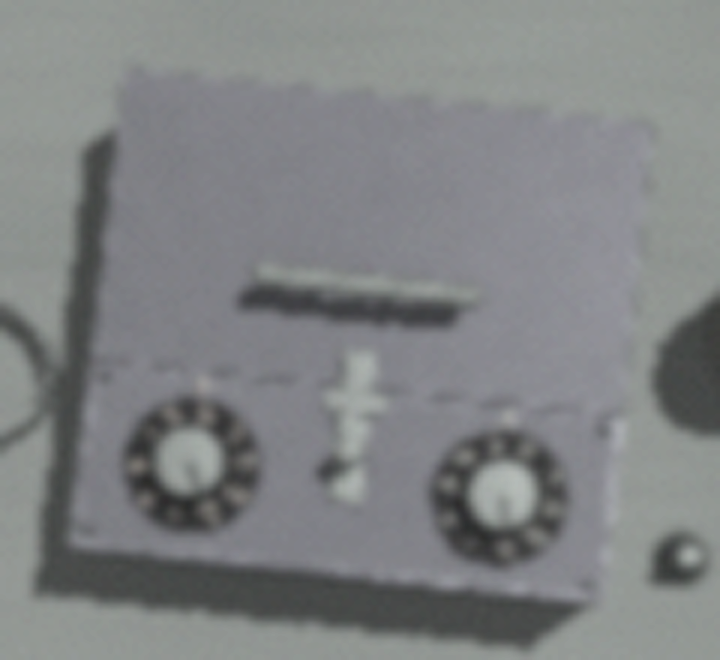

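View pics/s1.png

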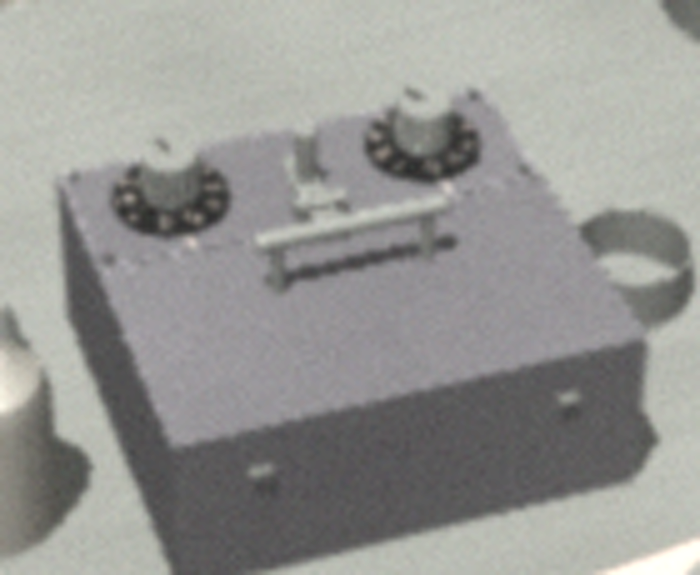

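Run:
```python
from h import *
from scipy.optimize import least_squares
t=cam("top"); s=cam("scene")
T=lambda a,b:((a+.5)/6-.5+225,(b+.5)/6-.5+110)
S=lambda a,b:((a+.5)/5-.5+225,(b+.5)/5-.5+180)
obs=[(t,T(125,70),(.110,.13,.105)),(t,T(654,122),(.110,-.13,.105)),(t,T(72,546),(-.125,.13,.105)),(t,T(598,600),(-.125,-.13,.105)),
(t,T(192,464),(None,.075,.110)),(t,T(500,497),(None,-.075,.110)),
(s,S(62,182),(-.125,-.13,.105)),(s,S(487,95),(-.125,.13,.105)),(s,S(175,447),(.110,-.13,.105)),(s,S(645,340),(.110,.13,.105)),
(s,S(172,198),(None,-.075,.110)),(s,S(424,143),(None,.075,.110))]
def f(p):
    x,y,a,dx=p[:4]; r=[]
    for c,o,b in obs:
        bx=dx if b[0] is None else b[0]
        w=(x+bx*np.cos(a)-b[1]*np.sin(a), y+bx*np.sin(a)+b[1]*np.cos(a), b[2])
        r+=list(proj(c,w)-o)
    return np.array(r)
q=least_squares(f,[.5,0,0,-.08],loss="soft_l1").x
print(q,np.degrees(q[2])); print(f(q).reshape(-1,2).round(1))
x,y,a,dx=q
for c,u,z in ((t,T(347,492),.145),(t,T(364,283),.14),(s,S(306,134),.146),(s,S(355,222),.14)):
    w=at(c,*u,z)-[x,y,0]; print(w[0]*np.cos(a)+w[1]*np.sin(a),-w[0]*np.sin(a)+w[1]*np.cos(a))
```

```text
[ 0.57139266  0.00193695 -0.11625305 -0.08028086] -6.660809136589505
[[-0.6 -1.2]
 [-0.5 -0.3]
 [-0.9 -1. ]
 [ 0.2 -0.1]
 [-0.6 -0.6]
 [-0.6 -0.4]
 [-1.6 -1.5]
 [-1.2 -1.4]
 [-1.2  0.2]
 [ 0.3 -0.5]
 [-0.7 -0.6]
 [-0.7 -0.1]]
-0.08884876481217927 -0.0036071327226475094
0.011190605926078363 -0.0005256911158159736
-0.06370209299511717 0.00038133978633839334
0.010986834602708119 0.002827908296590435
```

Emit:
drive_tool(moves="-1 0 1 0.7 0; -1 0 1 0.7 0; -1 0 1 0.7 0; -1 0 1 0.7 0; -1 0 1 0.7 0; -1 0 1 0.7 0; -1 0 1 0.7 0; -1 0 1 0.7 0")

```text
time_s: 1.35
position: [0.3316, 0.3128, 0.2169]
eef_rot: [174.7, 90.0, 64.2]
wrist_force: [0.5, -0.4, 0.8]
opening: 1.0
```

Emit:
drive_tool(moves="-1 0 1 0.7 0; -1 0 1 0.7 0; -1 0 1 0.7 0; -1 0 1 0.6 0; -1 0 0.5 0.5 -0.5; -1 0 0 0 -0.5")

```text
time_s: 2.1
position: [0.4089, 0.1982, 0.2168]
eef_rot: [32.3, 90.0, -68.2]
wrist_force: [-0.0, -0.5, -0.1]
opening: 0.999
```

Run:
```python
from h import *
s=manip.sense(); print(s["time_s"],s["position"],s["eef_rot"],s["joint_positions"])
w=cam("wrist"); cv2.imwrite("pics/w1.png",w["img"][:,:,::-1]); print(w["origin"],w["orientation"])
```

```text
2.1 [0.40886075 0.19817167 0.21682315] [ 32.29338066  89.99214526 -68.2103708 ] [ 4.57314589e+01  3.68727405e+00 -7.01318178e+00  7.30586155e-03
 -7.93027318e+01  3.37634333e+01]
[0.48054166 0.18510808 0.37320301] [-1.67241604e+01  3.07160177e-03 -1.00468756e+02]
```

View pics/w1.png

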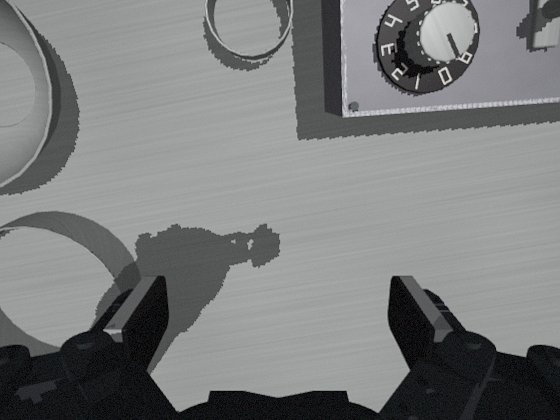

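Emit:
drive_tool(moves="-1 0 0.2 1 0; -1 0 0.2 1 0; -1 0 0.2 1 0; -1 0 0.2 1 0; -1 0 0.2 1 0; -1 0 0 1 0; -1 0 0 1 -0.2; -1 0 0 0 -0.2")

```text
time_s: 3.15
position: [0.4007, 0.0218, 0.217]
eef_rot: [113.9, 90.0, 17.3]
wrist_force: [-0.0, 0.1, -0.1]
opening: 1.002
```

Run:
```python
from h import *
s=manip.sense(); print(s["time_s"],s["position"],s["eef_rot"],s["joint_positions"])
w=cam("wrist"); cv2.imwrite("pics/w2.png",w["img"][:,:,::-1]); print(w["origin"],w["orientation"])
np.save("w2.npy",w,allow_pickle=True)
```

```text
3.15 [0.40068983 0.02177226 0.21700441] [113.94941092  89.97216014  17.30906968] [ 2.57437003e+01 -2.59444674e+00 -1.33464936e+01  4.15692980e-03
 -7.92204144e+01  5.76151819e+01]
[0.47305441 0.01354539 0.37341559] [-1.67003062e+01  1.70347135e-02 -9.66084674e+01]
```

View pics/w2.png

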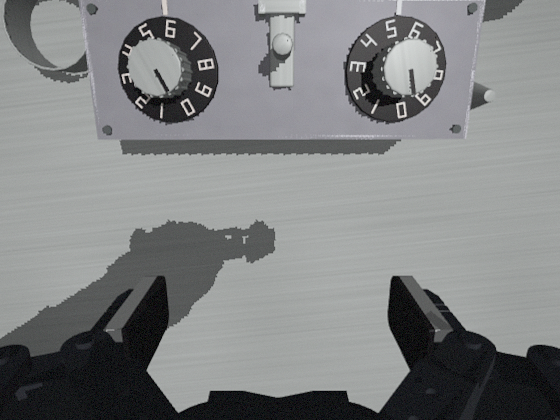

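Run:
```python
from h import *
w=np.load("w2.npy",allow_pickle=True).item()
crop(w,85,0,485,140,2,"pics/w2c.png")
x,y,a=.57139,.00194,-.11625
def box(u,v,z):
    p=at(w,u,v,z)-[x,y,0]; return np.round([p[0]*np.cos(a)+p[1]*np.sin(a),-p[0]*np.sin(a)+p[1]*np.cos(a)],4)
print("corners",box(98,138,.105),box(466,138,.105))
m=cv2.cvtColor(w["img"],cv2.COLOR_RGB2GRAY)
def ell(u0,u1):
    s=(m[0:135,u0:u1]<45).astype(np.uint8); 
    c=max(cv2.findContours(s,cv2.RETR_EXTERNAL,cv2.CHAIN_APPROX_NONE)[0],key=len); c=cv2.convexHull(c)
    P=np.array([box(p[0]+u0,p[1],.110) for p in c[:,0]]).astype(np.float32)
    print("skirt",cv2.minEnclosingCircle(P))
ell(110,225); ell(340,452)
for n,L,zs in (("L",[(171,29),(145,34),(197,44),(208,65)],0.110),("R",[(390,29),(417,34),(368,43),(358,66)],0.110)):
    print(n,[box(*q,zs) for q in L])
print("post top",box(283,36,.146),box(283,44,.146),"handle line L",box(155,68,.138),box(168,95,.138),"R",box(411,68,.138),box(412,94,.138))
```

```text
corners [-0.126   0.1267] [-0.1258 -0.1323]
skirt ((-0.08217886835336685, 0.07234685122966766), 0.03267860412597656)
skirt ((-0.08749152719974518, -0.06951038539409637), 0.01752064749598503)
L [array([-0.0568,  0.0684]), array([-0.0598,  0.0853]), array([-0.0656,  0.0523]), array([-0.0783,  0.0459])]
R [array([-0.0567, -0.0714]), array([-0.0596, -0.0889]), array([-0.0649, -0.0579]), array([-0.0788, -0.0523])]
post top [-0.0661 -0.0027] [-0.0701 -0.0027] handle line L [-0.0822  0.0722] [-0.0973  0.0658] R [-0.082  -0.0779] [-0.0966 -0.08  ]
```

View pics/w2c.png

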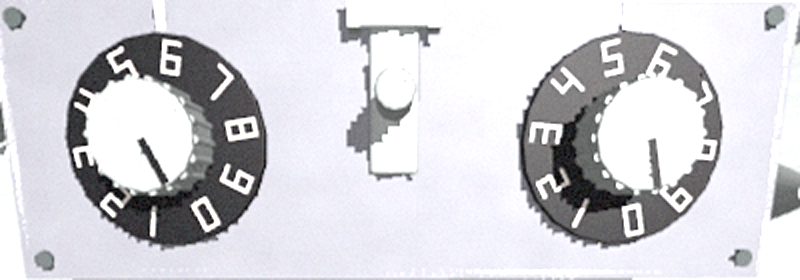

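Emit:
drive_tool(moves="-1 0 0.9 -0.7 0; -1 0 0.9 -0.7 0; -1 0 0.9 -0.7 0; -1 0 0.9 -0.8 0; -1 0.8 0 0 0; -1 0.8 0 0 0; -1 0.4 0 0 0; -1 0 0 0 0")

```text
time_s: 4.2
position: [0.4984, 0.0847, 0.1664]
eef_rot: [-54.1, 89.9, -150.6]
wrist_force: [0.6, -0.6, 0.5]
opening: 0.999
```

Run:
```python
from h import *
s=manip.sense(); print(s["time_s"],s["position"],s["eef_rot"],s["joint_positions"],s["torque"])
w=cam("wrist"); cv2.imwrite("pics/w3.png",w["img"][:,:,::-1])
x,y,a=.57139,.00194,-.11625
p=s["position"]-[x,y,0];print([p[0]*np.cos(a)+p[1]*np.sin(a),-p[0]*np.sin(a)+p[1]*np.cos(a)])
```

```text
4.2 [0.498411   0.08468913 0.16636646] [ -54.08745668   89.93107963 -150.63322733] [ 2.74279682e+01  1.08897740e+01 -6.01771438e+00  2.43616987e-03
 -7.31613926e+01  5.60255540e+01] [0.04150599 0.02167577 0.01443297]
[np.float64(-0.08208437024727884), np.float64(0.07372590840943183)]
```

View pics/w3.png

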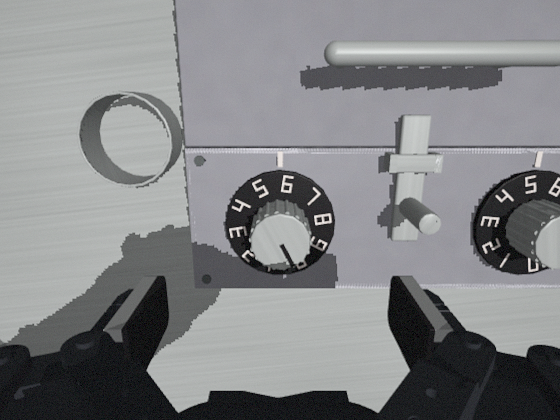

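Emit:
drive_tool(moves="-1 0.7 0.04 0 0; -1 0.7 0 0 0; 0 0 0 0 0; 1 0 0 0 0; 1 0 0 0 0; 1 0 0 0 0; 1 0 0 0 0", force=50)

```text
time_s: 5.12
position: [0.4997, 0.0843, 0.132]
eef_rot: [121.4, 90.0, 24.9]
wrist_force: [0.3, -0.9, 0.5]
opening: 0.004
```

```bash
cat > st.py <<'E'
from h import *
s=manip.sense(); A=R.from_euler("xyz",s["eef_rot"],degrees=True).as_matrix()
x,y,a=.57139,.00194,-.11625
p=s["position"]-[x,y,0]
print("t%.2f"%s["time_s"],"pos",s["position"].round(4),"box",[round(float(v),4) for v in (p[0]*np.cos(a)+p[1]*np.sin(a),-p[0]*np.sin(a)+p[1]*np.cos(a))],"A %.1f"%np.degrees(np.arctan2(A[1,2],A[0,2])),"F",s["wrist_force"].round(1),"T",s["torque"].round(3),"op %.3f"%s["opening"],"q6 %.1f"%s["joint_positions"][5], "Tx %.3f"%(A[:,0]@s["torque"]))
E
python3 st.py
```

```text
t5.12 pos [0.4997 0.0843 0.132 ] box [-0.0807, 0.0735] A -96.6 F [ 0.3 -0.9  0.5] T [-0.019 -0.016 -0.01 ] op 0.004 q6 56.1 Tx 0.010
```

Run:
```python
from h import *
w=cam("wrist"); cv2.imwrite("pics/w4.png",w["img"][:,:,::-1])
w=cam("scene"); crop(w,215,130,365,245,5,"pics/s4.png")
```

```text
(no output)
```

View pics/w4.png

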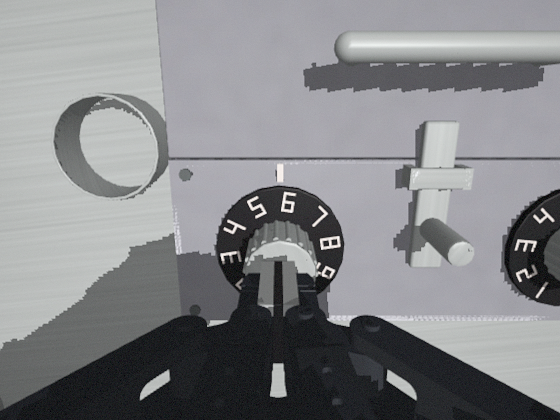

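View pics/s4.png

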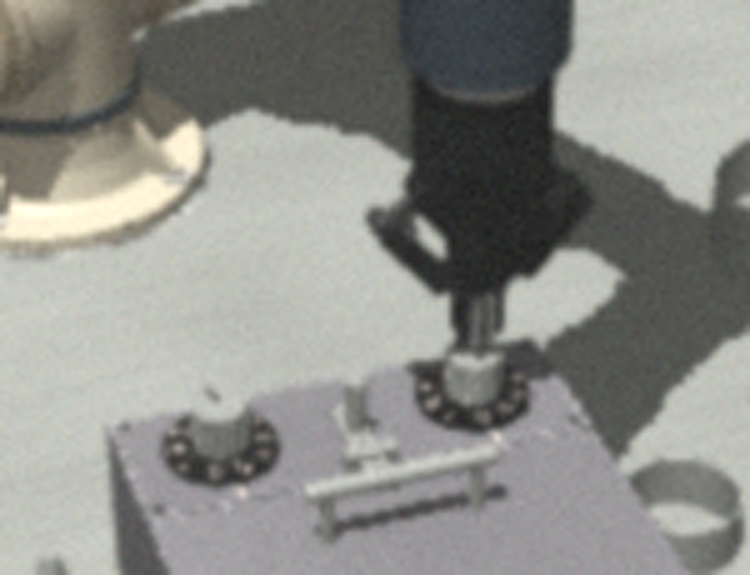

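Run:
```python
from h import *
s=manip.sense(); p=s["position"]
w=cam("wrist"); c=cam("scene")
for d in (0,-.017,.01,.02,.03):
    q=p+[0,0,d]; a=proj(w,q); b=proj(c,q); print(d,a.round(1),((b-[215,130])*5).round(0))
x,y,a=.57139,.00194,-.11625
for z in (.110,.138):
    g=np.array([x-.0805*np.cos(a)-.075*np.sin(a), y-.0805*np.sin(a)+.075*np.cos(a), z]); print(g,proj(w,g).round(1),((proj(c,g)-[215,130])*5).round(0))
print(w["origin"],w["orientation"])
```

```text
0 [278.2 265.7] [467. 360.]
-0.017 [278.2 251.1] [466. 384.]
0.01 [278.2 275.7] [467. 346.]
0.02 [278.3 286.9] [467. 331.]
0.03 [278.3 299.6] [468. 317.]
[0.50013245 0.08577085 0.11      ] [275.1 246.9] [469. 390.]
[0.50013245 0.08577085 0.138     ] [274.7 271.1] [470. 351.]
[0.57211286 0.0761607  0.28826605] [-1.67200007e+01  6.31808609e-03 -9.65263813e+01]
```

Emit:
drive_tool(moves="-1 -0.2 0 0 0; -1 0 0 0 0; -1 0 0 0 0; -1 0.2 0 0 0; -1 0.4 0 0 0; -1 0.4 0 0 0; -1 0 0 0 0")

```text
time_s: 6.2
position: [0.4988, 0.0839, 0.1104]
eef_rot: [-61.1, 89.8, -157.7]
wrist_force: [0.1, -0.3, 0.1]
opening: 1.002
```

```bash
python3 st.py
python3 - <<'E'
from h import *
w=cam("wrist"); cv2.imwrite("pics/w5.png",w["img"][:,:,::-1])
w=cam("scene"); crop(w,215,130,365,245,5,"pics/s5.png")
E
```

```text
t6.20 pos [0.4988 0.0839 0.1104] box [-0.0816, 0.073] A -96.6 F [ 0.1 -0.3  0.1] T [-0.01  -0.042 -0.034] op 1.002 q6 56.1 Tx 0.034
```

View pics/w5.png

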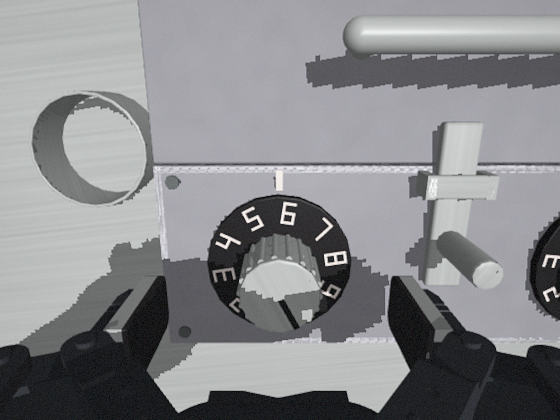

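View pics/s5.png

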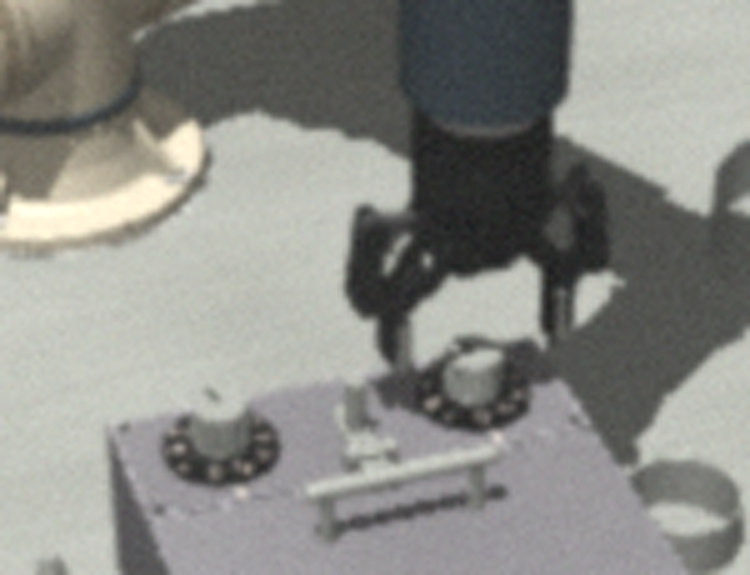

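Emit:
drive_tool(moves="-1 0.3 0.08 0 0; -1 0.2 0 0 0; 0 0 0 0 0; 1 0 0 0 0; 1 0 0 0 0; 1 0 0 0 0; 1 0 0 0 0", force=50)

```text
time_s: 7.18
position: [0.5017, 0.0832, 0.0999]
eef_rot: [19.0, 89.9, -77.6]
wrist_force: [-1.6, -5.8, 5.2]
opening: 0.359
```

```bash
python3 st.py
python3 - <<'E'
from h import *
w=cam("wrist"); cv2.imwrite("pics/w6.png",w["img"][:,:,::-1])
E
```

```text
t7.17 pos [0.5017 0.0832 0.0999] box [-0.0787, 0.0726] A -96.5 F [-1.6 -5.8  5.2] T [-1.833  0.626  0.035] op 0.359 q6 56.3 Tx -0.037
```

View pics/w6.png

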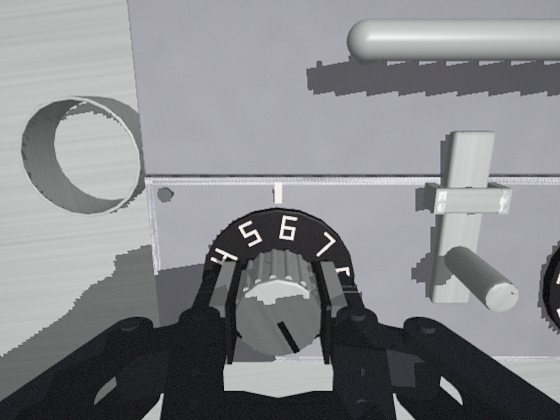

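Emit:
drive_tool(moves="1 0 0 0.04 0.4; 1 0 0 0 0.6; 1 0 0 0 0.6; 1 0 0 0 0.6; 1 0 0 0 0.2; 1 0 0 0 0")

```text
time_s: 7.98
position: [0.5013, 0.0821, 0.0999]
eef_rot: [24.7, 89.9, -95.9]
wrist_force: [-2.7, -4.9, 6.2]
opening: 0.361
```

```bash
python3 st.py
python3 - <<'E'
from h import *
w=cam("wrist"); cv2.imwrite("pics/w7.png",w["img"][:,:,::-1])
E
```

```text
t7.97 pos [0.5013 0.0821 0.0999] box [-0.0789, 0.0715] A -120.6 F [-2.7 -4.9  6.2] T [-1.795  0.879 -0.089] op 0.361 q6 32.3 Tx 0.088
```

View pics/w7.png

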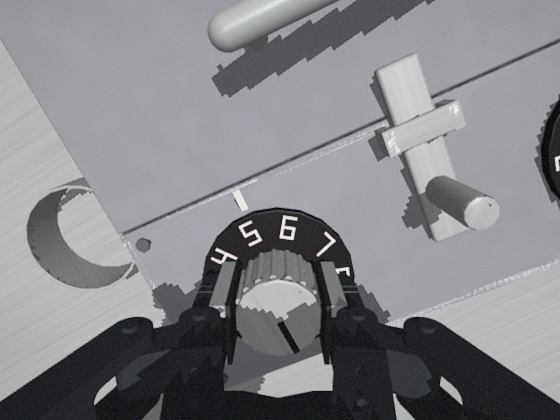

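Emit:
drive_tool(moves="1 0 0 0 0.3; 1 0 0 0 0.3; 1 0 0 0 0.2")

```text
time_s: 8.4
position: [0.5011, 0.0818, 0.0999]
eef_rot: [22.9, 89.9, -105.7]
wrist_force: [-3.3, -6.8, 6.7]
opening: 0.358
```

```bash
python3 st.py
```

```text
t8.40 pos [0.5011 0.0818 0.0999] box [-0.0791, 0.0712] A -128.6 F [-3.3 -6.8  6.7] T [-2.072  1.09   0.114] op 0.358 q6 24.3 Tx -0.115
```

Emit:
drive_tool(moves="1 0 0 0 0.15; 1 0 0 0 0.15")

```text
time_s: 8.65
position: [0.501, 0.0817, 0.0998]
eef_rot: [21.3, 89.9, -110.3]
wrist_force: [-2.5, -5.7, 7.0]
opening: 0.359
```

```bash
python3 st.py
```

```text
t8.65 pos [0.501  0.0817 0.0998] box [-0.0791, 0.0711] A -131.6 F [-2.5 -5.7  7. ] T [-2.13   1.157  0.12 ] op 0.359 q6 21.3 Tx -0.121
```

Emit:
drive_tool(moves="1 0 0 0 0.15; 1 0 0 0 0.15")

```text
time_s: 8.9
position: [0.5009, 0.0816, 0.0999]
eef_rot: [21.7, 89.8, -112.9]
wrist_force: [-2.8, -6.7, 7.0]
opening: 0.358
```

```bash
python3 st.py
```

```text
t8.90 pos [0.5009 0.0816 0.0999] box [-0.0792, 0.071] A -134.6 F [-2.8 -6.7  7. ] T [-2.294  1.177  0.119] op 0.358 q6 18.3 Tx -0.120
```

Emit:
drive_tool(moves="1 0 0 0 0.12; 1 0 0 0 0.12")

```text
time_s: 9.15
position: [0.5009, 0.0815, 0.0999]
eef_rot: [22.7, 89.8, -114.3]
wrist_force: [-4.1, -7.3, 7.8]
opening: 0.357
```

```bash
python3 st.py
```

```text
t9.15 pos [0.5009 0.0815 0.0999] box [-0.0793, 0.0709] A -137.0 F [-4.1 -7.3  7.8] T [-2.316  1.305  0.165] op 0.357 q6 15.9 Tx -0.166
```

Emit:
drive_tool(moves="1 0 0 0 0.12; 1 0 0 0 0.12")

```text
time_s: 9.4
position: [0.5008, 0.0815, 0.0999]
eef_rot: [24.1, 89.8, -115.2]
wrist_force: [-4.2, -6.3, 7.7]
opening: 0.362
```

```bash
python3 st.py
```

```text
t9.40 pos [0.5008 0.0815 0.0999] box [-0.0793, 0.0708] A -139.4 F [-4.2 -6.3  7.7] T [-2.415  1.419  0.093] op 0.362 q6 13.5 Tx -0.093
```

Emit:
drive_tool(moves="1 0 0 0 0.12; 1 0 0 0 0.12")

```text
time_s: 9.65
position: [0.5007, 0.0814, 0.0999]
eef_rot: [23.7, 89.8, -118.1]
wrist_force: [-4.5, -7.0, 7.6]
opening: 0.355
```

```bash
python3 st.py
```

```text
t9.65 pos [0.5007 0.0814 0.0999] box [-0.0794, 0.0707] A -141.8 F [-4.5 -7.   7.6] T [-2.491  1.508  0.076] op 0.355 q6 11.1 Tx -0.076
```

Emit:
drive_tool(moves="1 0 0 0 0.1; 1 0 0 0 0.1")

```text
time_s: 9.9
position: [0.5006, 0.0813, 0.0999]
eef_rot: [25.1, 89.8, -118.7]
wrist_force: [-5.2, -6.5, 7.6]
opening: 0.36
```

```bash
python3 st.py
```

```text
t9.90 pos [0.5006 0.0813 0.0999] box [-0.0795, 0.0706] A -143.8 F [-5.2 -6.5  7.6] T [-2.445  1.582  0.109] op 0.360 q6 9.1 Tx -0.110
```

Emit:
drive_tool(moves="1 0 0 0 0.1; 1 0 0 0 0.1")

```text
time_s: 10.15
position: [0.5005, 0.0813, 0.0999]
eef_rot: [24.5, 89.8, -121.3]
wrist_force: [-4.3, -7.1, 7.9]
opening: 0.358
```

```bash
python3 st.py
```

```text
t10.15 pos [0.5005 0.0813 0.0999] box [-0.0796, 0.0706] A -145.8 F [-4.3 -7.1  7.9] T [-2.508  1.587  0.154] op 0.358 q6 7.1 Tx -0.154
```

Emit:
drive_tool(moves="1 0 0 0 0.1; 1 0 0 0 0.1")

```text
time_s: 10.4
position: [0.5005, 0.0812, 0.0999]
eef_rot: [25.5, 89.8, -122.3]
wrist_force: [-4.9, -6.1, 8.7]
opening: 0.355
```

```bash
python3 st.py
```

```text
t10.40 pos [0.5005 0.0812 0.0999] box [-0.0797, 0.0705] A -147.8 F [-4.9 -6.1  8.7] T [-2.566  1.701  0.122] op 0.355 q6 5.1 Tx -0.122
```

```bash
echo 'print("eff6 %.4f"%s["effort"][5])' >> st.py; python3 st.py | tail -1
```

```text
eff6 0.0484
```

Emit:
drive_tool(moves="1 0 0 0 0.1; 1 0 0 0 0.1")

```text
time_s: 10.65
position: [0.5004, 0.0812, 0.0999]
eef_rot: [26.7, 89.8, -123.1]
wrist_force: [-4.8, -7.7, 8.6]
opening: 0.357
```

```bash
python3 st.py
```

```text
t10.65 pos [0.5004 0.0812 0.0999] box [-0.0797, 0.0705] A -149.8 F [-4.8 -7.7  8.6] T [-2.654  1.889  0.081] op 0.357 q6 3.1 Tx -0.082
eff6 0.0442
```

Emit:
drive_tool(moves="1 0 0 0 0.1; 1 0 0 0 0.1")

```text
time_s: 10.9
position: [0.5003, 0.0811, 0.0999]
eef_rot: [27.3, 89.8, -124.5]
wrist_force: [-6.3, -7.1, 9.2]
opening: 0.361
```

```bash
python3 st.py
```

```text
t10.90 pos [0.5003 0.0811 0.0999] box [-0.0798, 0.0704] A -151.8 F [-6.3 -7.1  9.2] T [-2.657  1.997  0.14 ] op 0.361 q6 1.1 Tx -0.141
eff6 0.0350
```

Emit:
drive_tool(moves="1 0 0 0 0.1; 1 0 0 0 0.1")

```text
time_s: 11.15
position: [0.5002, 0.0811, 0.0999]
eef_rot: [28.1, 89.8, -125.7]
wrist_force: [-5.3, -7.4, 8.3]
opening: 0.359
```

```bash
python3 st.py
```

```text
t11.15 pos [0.5002 0.0811 0.0999] box [-0.0799, 0.0704] A -153.8 F [-5.3 -7.4  8.3] T [-2.699  2.027  0.149] op 0.359 q6 -0.9 Tx -0.149
eff6 0.0376
```

Emit:
drive_tool(moves="1 0 0 0 0.1; 1 0 0 0 0.1")

```text
time_s: 11.4
position: [0.5001, 0.081, 0.0998]
eef_rot: [28.6, 89.8, -127.1]
wrist_force: [-5.9, -8.0, 10.0]
opening: 0.359
```

```bash
python3 st.py
```

```text
t11.40 pos [0.5001 0.081  0.0998] box [-0.08, 0.0703] A -155.8 F [-5.9 -8.  10. ] T [-2.677  2.035  0.159] op 0.359 q6 -2.9 Tx -0.159
eff6 0.0612
```

Emit:
drive_tool(moves="1 0 0 0 0.1; 1 0 0 0 0.1")

```text
time_s: 11.65
position: [0.5, 0.081, 0.0998]
eef_rot: [29.3, 89.8, -128.5]
wrist_force: [-6.6, -7.7, 9.9]
opening: 0.354
```

```bash
python3 st.py
```

```text
t11.65 pos [0.5    0.081  0.0998] box [-0.08, 0.0703] A -157.8 F [-6.6 -7.7  9.9] T [-2.645  2.186  0.043] op 0.354 q6 -4.9 Tx -0.043
eff6 0.0652
```

Emit:
drive_tool(moves="1 0 0 0 0.1; 1 0 0 0 0.1")

```text
time_s: 11.9
position: [0.5, 0.081, 0.0999]
eef_rot: [30.9, 89.7, -128.9]
wrist_force: [-6.1, -7.4, 9.5]
opening: 0.359
```

```bash
python3 st.py;  python3 - <<'E'
from h import *
w=cam("wrist"); cv2.imwrite("pics/w8.png",w["img"][:,:,::-1])
E
```

```text
t11.90 pos [0.5    0.081  0.0999] box [-0.0801, 0.0702] A -159.8 F [-6.1 -7.4  9.5] T [-2.666  2.353  0.198] op 0.359 q6 -6.9 Tx -0.198
eff6 0.0645
```

View pics/w8.png

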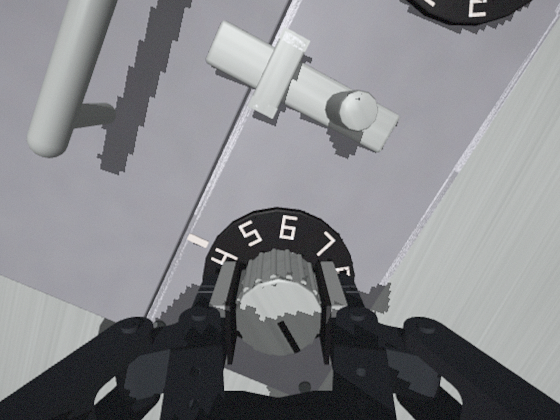

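Emit:
drive_tool(moves="1 0 0 0 0.1; 1 0 0 0 0.1")

```text
time_s: 12.2
position: [0.4999, 0.0809, 0.0999]
eef_rot: [32.0, 89.7, -129.8]
wrist_force: [-7.1, -7.6, 9.3]
opening: 0.356
```

```bash
python3 st.py
```

```text
t12.20 pos [0.4999 0.0809 0.0999] box [-0.0802, 0.0702] A -161.8 F [-7.1 -7.6  9.3] T [-2.735  2.407  0.105] op 0.356 q6 -8.9 Tx -0.105
eff6 0.0556
```

Emit:
drive_tool(moves="1 0 0 0 0.1; 1 0 0 0 0.1")

```text
time_s: 12.45
position: [0.4998, 0.0809, 0.0999]
eef_rot: [32.4, 89.7, -131.4]
wrist_force: [-6.6, -8.3, 10.0]
opening: 0.357
```

```bash
python3 st.py
```

```text
t12.45 pos [0.4998 0.0809 0.0999] box [-0.0803, 0.0701] A -163.8 F [-6.6 -8.3 10. ] T [-2.711  2.483  0.17 ] op 0.357 q6 -10.9 Tx -0.171
eff6 0.0584
```

Emit:
drive_tool(moves="1 0 0 0 0.1; 1 0 0 0 0.1")

```text
time_s: 12.7
position: [0.4997, 0.0809, 0.0998]
eef_rot: [33.3, 89.7, -132.4]
wrist_force: [-8.3, -8.3, 10.7]
opening: 0.358
```

```bash
python3 st.py
```

```text
t12.70 pos [0.4997 0.0809 0.0998] box [-0.0803, 0.0701] A -165.8 F [-8.3 -8.3 10.7] T [-2.699  2.522  0.105] op 0.358 q6 -12.9 Tx -0.105
eff6 0.0784
```

Emit:
drive_tool(moves="1 0 0 0 0.1; 1 0 0 0 0.1")

```text
time_s: 12.95
position: [0.4996, 0.0809, 0.0998]
eef_rot: [33.6, 89.7, -134.2]
wrist_force: [-7.7, -7.8, 10.9]
opening: 0.353
```

```bash
python3 st.py
```

```text
t12.95 pos [0.4996 0.0809 0.0998] box [-0.0805, 0.0701] A -167.8 F [-7.7 -7.8 10.9] T [-2.711  2.713  0.089] op 0.353 q6 -14.9 Tx -0.089
eff6 0.1235
```

Emit:
drive_tool(moves="1 0 0 0 0.1; 1 0 0 0 0.1")

```text
time_s: 13.2
position: [0.4995, 0.0808, 0.0998]
eef_rot: [34.5, 89.7, -135.3]
wrist_force: [-8.0, -8.2, 11.6]
opening: 0.362
```

```bash
python3 st.py
```

```text
t13.20 pos [0.4995 0.0808 0.0998] box [-0.0805, 0.07] A -169.8 F [-8.  -8.2 11.6] T [-2.726  2.801  0.006] op 0.362 q6 -16.9 Tx -0.006
eff6 0.1689
```

Emit:
drive_tool(moves="1 0 0 0 0.1; 1 0 0 0 0.1")

```text
time_s: 13.45
position: [0.4994, 0.0808, 0.0999]
eef_rot: [35.7, 89.7, -136.1]
wrist_force: [-8.3, -8.4, 11.6]
opening: 0.356
```

```bash
python3 st.py
```

```text
t13.45 pos [0.4994 0.0808 0.0999] box [-0.0806, 0.07] A -171.8 F [-8.3 -8.4 11.6] T [-2.708  2.958 -0.013] op 0.356 q6 -18.9 Tx 0.013
eff6 0.1907
```

Emit:
drive_tool(moves="1 0 0 0 0.1")

```text
time_s: 13.58
position: [0.4994, 0.0808, 0.0998]
eef_rot: [35.7, 89.7, -137.1]
wrist_force: [-9.2, -8.2, 11.4]
opening: 0.356
```

```bash
python3 st.py
```

```text
t13.57 pos [0.4994 0.0808 0.0998] box [-0.0807, 0.07] A -172.8 F [-9.2 -8.2 11.4] T [-2.702  2.986  0.028] op 0.356 q6 -19.9 Tx -0.028
eff6 0.1322
```

Emit:
drive_tool(moves="1 0 0 0 0.1")

```text
time_s: 13.7
position: [0.4993, 0.0808, 0.0998]
eef_rot: [36.8, 89.7, -137.0]
wrist_force: [-9.7, -7.5, 11.5]
opening: 0.357
```

```bash
python3 st.py
```

```text
t13.70 pos [0.4993 0.0808 0.0998] box [-0.0807, 0.07] A -173.8 F [-9.7 -7.5 11.5] T [-2.685  3.015  0.059] op 0.357 q6 -20.9 Tx -0.059
eff6 0.1239
```

Emit:
drive_tool(moves="1 0 0 0 0.1")

```text
time_s: 13.82
position: [0.4993, 0.0808, 0.0998]
eef_rot: [37.3, 89.7, -137.5]
wrist_force: [-8.0, -8.0, 11.3]
opening: 0.356
```

```bash
python3 st.py
```

```text
t13.82 pos [0.4993 0.0808 0.0998] box [-0.0808, 0.07] A -174.8 F [-8.  -8.  11.3] T [-2.62   3.112  0.169] op 0.356 q6 -21.9 Tx -0.170
eff6 0.0388
```

Emit:
drive_tool(moves="1 0 0 0 0.1")

```text
time_s: 13.95
position: [0.4992, 0.0808, 0.0998]
eef_rot: [38.3, 89.7, -137.5]
wrist_force: [-9.5, -8.1, 12.2]
opening: 0.359
```

```bash
python3 st.py
```

```text
t13.95 pos [0.4992 0.0808 0.0998] box [-0.0808, 0.07] A -175.8 F [-9.5 -8.1 12.2] T [-2.695  3.215  0.275] op 0.359 q6 -22.9 Tx -0.277
eff6 -0.0806
```

Emit:
drive_tool(moves="1 0 0 0 0.1; 1 0 0 0 0")

```text
time_s: 14.2
position: [0.4993, 0.0808, 0.0999]
eef_rot: [39.8, 89.7, -137.0]
wrist_force: [-9.7, -7.8, 12.0]
opening: 0.361
```

```bash
python3 st.py
```

```text
t14.20 pos [0.4993 0.0808 0.0999] box [-0.0808, 0.07] A -176.7 F [-9.7 -7.8 12. ] T [-2.673  3.234  0.185] op 0.361 q6 -23.8 Tx -0.187
eff6 -0.2782
```

Emit:
drive_tool(moves="1 0 0 0 -0.1; 0.2 0 0 0 0; -1 0 0 0 0; -1 0 0 0 0; -1 0 0 0 0; -1 -0.9 0 0 0; -1 -0.9 0 0 0; -1 0 0 0 0")

```text
time_s: 15.2
position: [0.5029, 0.0837, 0.1461]
eef_rot: [-162.4, 89.8, 21.8]
wrist_force: [0.2, -0.2, 0.1]
opening: 1.002
```

```bash
python3 st.py;  python3 - <<'E'
from h import *
w=cam("wrist"); cv2.imwrite("pics/w9.png",w["img"][:,:,::-1])
E
```

```text
t15.20 pos [0.5029 0.0837 0.1461] box [-0.0775, 0.0732] A -175.7 F [ 0.2 -0.2  0.1] T [-0.058 -0.01  -0.017] op 1.002 q6 -22.8 Tx 0.016
eff6 0.0003
```

View pics/w9.png

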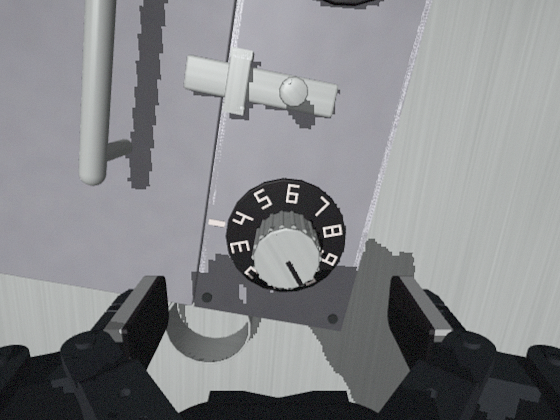

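Emit:
drive_tool(moves="-1 0 1 0.2 0; -1 0 1 0.2 0; -1 0 1 0.2 0; -1 0 1 0.2 0; -1 0 1 0.2 0; -1 0 1 0.3 0; -1 0 0 0 0; -1 0 0 0 0")

```text
time_s: 16.25
position: [0.48, -0.0686, 0.1437]
eef_rot: [-17.3, 90.0, 167.0]
wrist_force: [0.6, -0.5, 0.5]
opening: 0.997
```

```bash
python3 st.py;  python3 - <<'E'
from h import *
w=cam("wrist"); cv2.imwrite("pics/w10.png",w["img"][:,:,::-1])
E
```

```text
t16.25 pos [ 0.48   -0.0686  0.1437] box [-0.0825, -0.0807] A -175.8 F [ 0.6 -0.5  0.5] T [-0.02   0.005  0.025] op 0.997 q6 -6.2 Tx -0.025
eff6 0.0096
```

View pics/w10.png

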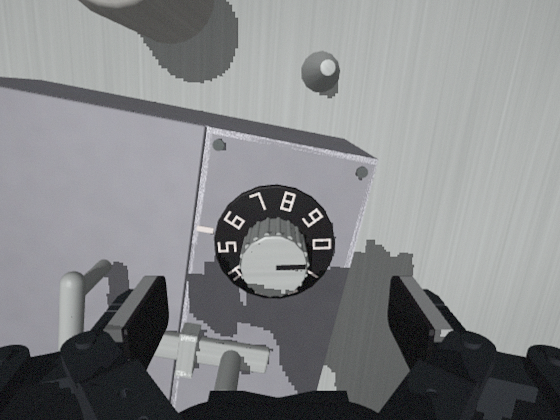

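Emit:
drive_tool(moves="-1 0.8 0 -0.05 0; -1 0.8 0 0 0; -1 0.2 0 0 0; 0 0 0 0 0; 1 0 0 0 0; 1 0 0 0 0; 1 0 0 0 0; 1 0 0 0 0", force=50)

```text
time_s: 17.3
position: [0.4822, -0.0688, 0.1002]
eef_rot: [177.7, 89.9, 2.0]
wrist_force: [-0.7, 1.1, 5.5]
opening: 0.358
```

```bash
python3 st.py;  python3 - <<'E'
from h import *
w=cam("wrist"); cv2.imwrite("pics/w11.png",w["img"][:,:,::-1])
E
```

```text
t17.30 pos [ 0.4822 -0.0688  0.1002] box [-0.0804, -0.0806] A -175.7 F [-0.7  1.1  5.5] T [0.523 0.151 0.021] op 0.358 q6 -6.1 Tx -0.020
eff6 -0.0120
```

View pics/w11.png

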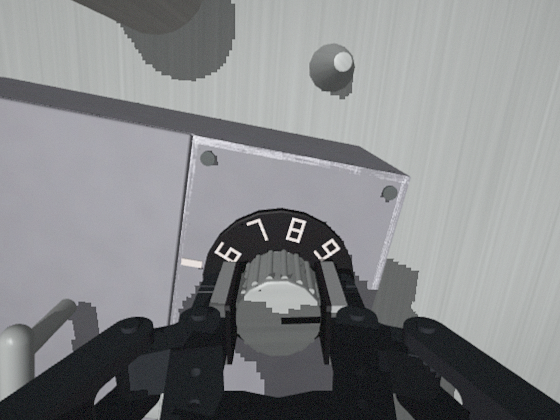

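Emit:
drive_tool(moves="1 0 0 0 -0.4; 1 0 0 0 -0.6; 1 0 0 0 -0.6; 1 0 0 0 -0.6; 1 0 0 0 -0.2; 1 0 0 0 -0.1; 1 0 0 0 -0.1")

```text
time_s: 18.23
position: [0.4835, -0.0684, 0.1002]
eef_rot: [159.1, 89.7, 9.3]
wrist_force: [5.3, 2.9, 3.0]
opening: 0.361
```

```bash
python3 st.py
```

```text
t18.23 pos [ 0.4835 -0.0684  0.1002] box [-0.0791, -0.08] A -149.8 F [5.3 2.9 3. ] T [ 0.876 -1.757 -0.165] op 0.361 q6 19.8 Tx 0.168
eff6 -0.0562
```

Emit:
drive_tool(moves="1 0 0 0 -0.1; 1 0 0 0 -0.1")

```text
time_s: 18.48
position: [0.4836, -0.0683, 0.1002]
eef_rot: [157.6, 89.7, 9.8]
wrist_force: [5.8, 3.0, 3.3]
opening: 0.358
```

```bash
python3 st.py
```

```text
t18.48 pos [ 0.4836 -0.0683  0.1002] box [-0.079, -0.08] A -147.8 F [5.8 3.  3.3] T [ 0.983 -1.836 -0.125] op 0.358 q6 21.8 Tx 0.129
eff6 -0.0475
```

Emit:
drive_tool(moves="1 0 0 0 -0.1; 1 0 0 0 -0.1")

```text
time_s: 18.73
position: [0.4837, -0.0683, 0.1002]
eef_rot: [156.2, 89.7, 10.4]
wrist_force: [5.1, 3.1, 3.1]
opening: 0.359
```

```bash
python3 st.py
```

```text
t18.73 pos [ 0.4837 -0.0683  0.1002] box [-0.079, -0.0799] A -145.8 F [5.1 3.1 3.1] T [ 1.02  -1.87  -0.128] op 0.359 q6 23.8 Tx 0.131
eff6 -0.0598
```

Emit:
drive_tool(moves="1 0 0 0 -0.1; 1 0 0 0 -0.1")

```text
time_s: 18.98
position: [0.4838, -0.0682, 0.1002]
eef_rot: [154.5, 89.7, 10.7]
wrist_force: [5.8, 3.1, 3.0]
opening: 0.359
```

```bash
python3 st.py
```

```text
t18.98 pos [ 0.4838 -0.0682  0.1002] box [-0.0789, -0.0798] A -143.8 F [5.8 3.1 3. ] T [ 1.088 -1.944 -0.106] op 0.359 q6 25.8 Tx 0.110
eff6 -0.0708
```

Baseline is about -0.05, with the sign mirrored. I'll keep going in the same small steps.

Emit:
drive_tool(moves="1 0 0 0 -0.1; 1 0 0 0 -0.1")

```text
time_s: 19.23
position: [0.4839, -0.0681, 0.1002]
eef_rot: [153.5, 89.7, 11.7]
wrist_force: [5.6, 2.6, 1.9]
opening: 0.356
```

```bash
python3 st.py
```

```text
t19.23 pos [ 0.4839 -0.0681  0.1002] box [-0.0788, -0.0797] A -141.8 F [5.6 2.6 1.9] T [ 1.1   -2.041 -0.125] op 0.356 q6 27.8 Tx 0.128
eff6 -0.0513
```

Emit:
drive_tool(moves="1 0 0 0 -0.1; 1 0 0 0 -0.1")

```text
time_s: 19.48
position: [0.484, -0.0681, 0.1002]
eef_rot: [152.1, 89.7, 12.3]
wrist_force: [6.1, 3.6, 2.4]
opening: 0.358
```

```bash
python3 st.py
```

```text
t19.48 pos [ 0.484  -0.0681  0.1002] box [-0.0787, -0.0797] A -139.8 F [6.1 3.6 2.4] T [ 1.185 -2.1   -0.106] op 0.358 q6 29.8 Tx 0.110
eff6 -0.0392
```

Emit:
drive_tool(moves="1 0 0 0 -0.1; 1 0 0 0 -0.1")

```text
time_s: 19.73
position: [0.484, -0.068, 0.1002]
eef_rot: [151.0, 89.7, 13.2]
wrist_force: [6.5, 3.6, 2.6]
opening: 0.351
```

```bash
python3 st.py
```

```text
t19.73 pos [ 0.484  -0.068   0.1002] box [-0.0787, -0.0796] A -137.8 F [6.5 3.6 2.6] T [ 1.258 -2.229 -0.198] op 0.351 q6 31.8 Tx 0.202
eff6 -0.0335
```

Emit:
drive_tool(moves="1 0 0 0 -0.1; 1 0 0 0 -0.1")

```text
time_s: 19.98
position: [0.4841, -0.0679, 0.1002]
eef_rot: [149.4, 89.7, 13.6]
wrist_force: [5.9, 4.0, 2.2]
opening: 0.358
```

```bash
python3 st.py
```

```text
t19.98 pos [ 0.4841 -0.0679  0.1002] box [-0.0786, -0.0795] A -135.8 F [5.9 4.  2.2] T [ 1.32  -2.221 -0.082] op 0.358 q6 33.8 Tx 0.086
eff6 -0.0864
```

Emit:
drive_tool(moves="1 0 0 0 -0.1; 1 0 0 0 -0.1")

```text
time_s: 20.23
position: [0.4842, -0.0679, 0.1003]
eef_rot: [148.2, 89.7, 14.5]
wrist_force: [6.1, 4.0, 1.3]
opening: 0.357
```

```bash
python3 st.py
```

```text
t20.23 pos [ 0.4842 -0.0679  0.1003] box [-0.0785, -0.0795] A -133.8 F [6.1 4.  1.3] T [ 1.405 -2.282 -0.008] op 0.357 q6 35.8 Tx 0.012
eff6 -0.1149
```

Emit:
drive_tool(moves="1 0 0 0 -0.1; 1 0 0 0 -0.1")

```text
time_s: 20.48
position: [0.4843, -0.0678, 0.1003]
eef_rot: [146.5, 89.6, 14.7]
wrist_force: [7.2, 3.6, 1.0]
opening: 0.357
```

```bash
python3 st.py
```

```text
t20.48 pos [ 0.4843 -0.0678  0.1003] box [-0.0784, -0.0794] A -131.8 F [7.2 3.6 1. ] T [ 1.463 -2.336 -0.003] op 0.357 q6 37.8 Tx 0.008
eff6 -0.1556
```

Emit:
drive_tool(moves="1 0 0 0 -0.1; 1 0 0 0 -0.1")

```text
time_s: 20.72
position: [0.4844, -0.0677, 0.1003]
eef_rot: [145.4, 89.6, 15.6]
wrist_force: [7.1, 4.3, 0.9]
opening: 0.355
```

```bash
python3 st.py
```

```text
t20.73 pos [ 0.4844 -0.0677  0.1003] box [-0.0784, -0.0793] A -129.8 F [7.1 4.3 0.9] T [ 1.632 -2.383  0.062] op 0.355 q6 39.8 Tx -0.056
eff6 -0.1935
```

The dial is being helped from about A = -136. I expect the centre near -128, so I'll take one-degree steps.

Emit:
drive_tool(moves="1 0 0 0 -0.1")

```text
time_s: 20.85
position: [0.4844, -0.0676, 0.1002]
eef_rot: [145.1, 89.6, 16.4]
wrist_force: [7.1, 5.9, 1.2]
opening: 0.356
```

```bash
python3 st.py
```

```text
t20.85 pos [ 0.4844 -0.0676  0.1002] box [-0.0784, -0.0792] A -128.8 F [7.1 5.9 1.2] T [ 1.663 -2.421 -0.063] op 0.356 q6 40.8 Tx 0.069
eff6 -0.1421
```

Emit:
drive_tool(moves="1 0 0 0 -0.1")

```text
time_s: 20.98
position: [0.4844, -0.0676, 0.1002]
eef_rot: [144.7, 89.6, 16.9]
wrist_force: [6.4, 3.9, 1.5]
opening: 0.357
```

```bash
python3 st.py
```

```text
t20.98 pos [ 0.4844 -0.0676  0.1002] box [-0.0783, -0.0792] A -127.8 F [6.4 3.9 1.5] T [ 1.687 -2.509 -0.075] op 0.357 q6 41.8 Tx 0.081
eff6 -0.1272
```

Emit:
drive_tool(moves="1 0 0 0 -0.1")

```text
time_s: 21.1
position: [0.4845, -0.0676, 0.1003]
eef_rot: [144.2, 89.6, 17.4]
wrist_force: [7.7, 5.2, 1.4]
opening: 0.359
```

```bash
python3 st.py
```

```text
t21.10 pos [ 0.4845 -0.0676  0.1003] box [-0.0783, -0.0791] A -126.8 F [7.7 5.2 1.4] T [ 1.776 -2.522 -0.091] op 0.359 q6 42.8 Tx 0.097
eff6 -0.0811
```

Emit:
drive_tool(moves="1 0 0 0 -0.1")

```text
time_s: 21.22
position: [0.4845, -0.0676, 0.1003]
eef_rot: [143.7, 89.6, 17.9]
wrist_force: [7.6, 5.1, 1.7]
opening: 0.355
```

```bash
python3 st.py
```

```text
t21.23 pos [ 0.4845 -0.0676  0.1003] box [-0.0783, -0.0791] A -125.8 F [7.6 5.1 1.7] T [ 1.748 -2.555 -0.243] op 0.355 q6 43.8 Tx 0.249
eff6 0.0394
```

Emit:
drive_tool(moves="1 0 0 0 -0.1; 1 0 0 0 0")

```text
time_s: 21.48
position: [0.4845, -0.0675, 0.1003]
eef_rot: [143.5, 89.6, 18.6]
wrist_force: [7.4, 5.3, 1.6]
opening: 0.356
```

```bash
python3 st.py
```

```text
t21.48 pos [ 0.4845 -0.0675  0.1003] box [-0.0782, -0.0791] A -124.8 F [7.4 5.3 1.6] T [ 1.838 -2.597 -0.222] op 0.356 q6 44.8 Tx 0.228
eff6 0.3062
```

Emit:
drive_tool(moves="1 0 0 0 0.1; 0.2 0 0 0 0; -1 0 0 0 0; -1 0 0 0 0; -1 0 0 0 0; -1 -1 0 0 0; -1 -0.9 0 0 -0.9; -1 0 0 0 -0.9")

```text
time_s: 22.48
position: [0.4824, -0.069, 0.1486]
eef_rot: [105.6, 89.8, -1.8]
wrist_force: [0.1, 0.4, 0.2]
opening: 0.999
```

Emit:
drive_tool(moves="-0.2 0 0.5 -0.7 -0.9; -0.1 0 0 -0.8 -0.2; 0 0 0 -0.8 0; 0 0 0 -0.6 0; 0 0 0 0 0")

```text
time_s: 23.1
position: [0.5057, -0.0008, 0.1466]
eef_rot: [-70.8, 90.0, -167.4]
wrist_force: [-0.1, -0.2, 0.2]
opening: 0.5
```

```bash
python3 st.py;  python3 - <<'E'
from h import *
w=cam("wrist"); cv2.imwrite("pics/w12.png",w["img"][:,:,::-1])
E
```

```text
t23.10 pos [ 0.5057 -0.0008  0.1466] box [-0.0649, -0.0104] A -96.7 F [-0.1 -0.2  0.2] T [-0.023  0.058  0.003] op 0.500 q6 65.6 Tx -0.003
eff6 -0.1530
```

View pics/w12.png

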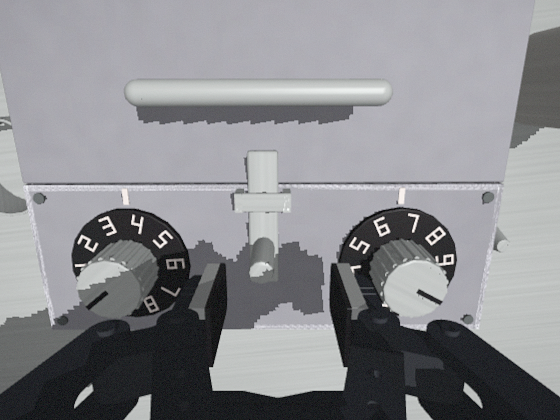

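Emit:
drive_tool(moves="0 0 -0.12 -0.29 0; 0 0.6 0 0 0; 0 0.6 0 0 0; 0 0.4 0 0 0; 0 0 0 0 0; 0 0 0 0 0")

```text
time_s: 23.9
position: [0.5041, 0.006, 0.107]
eef_rot: [79.2, 90.0, -17.5]
wrist_force: [-0.3, -0.1, -0.6]
opening: 0.501
```

```bash
python3 st.py;  python3 - <<'E'
from h import *
w=cam("wrist"); cv2.imwrite("pics/w13.png",w["img"][:,:,::-1])
E
```

```text
t23.90 pos [0.5041 0.006  0.107 ] box [-0.0673, -0.0038] A -96.8 F [-0.3 -0.1 -0.6] T [0.    0.005 0.017] op 0.501 q6 64.7 Tx -0.017
eff6 0.0003
```

View pics/w13.png

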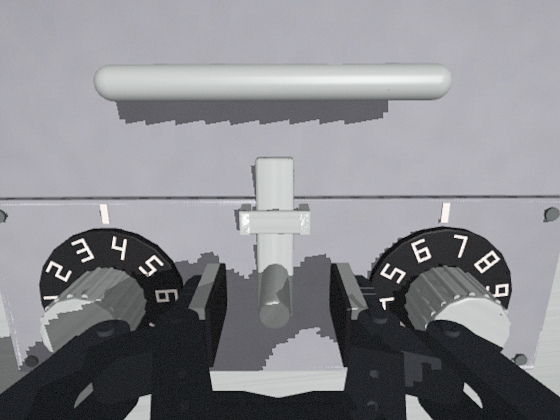

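Emit:
drive_tool(moves="1 0 0 0 0; 1 0 0 0 0; 1 0 0 0 0; 1 0 0 0 0; 1 0 -0.1 0 0; 1 0 -0.1 0 0; 1 0 0 0 0", force=40)

```text
time_s: 24.82
position: [0.4998, 0.0077, 0.1073]
eef_rot: [128.6, 89.8, 31.8]
wrist_force: [1.6, 5.3, 1.5]
opening: 0.123
```

```bash
python3 st.py
```

```text
t24.82 pos [0.4998 0.0077 0.1073] box [-0.0718, -0.0026] A -96.7 F [1.6 5.3 1.5] T [ 1.83  -0.539 -0.027] op 0.123 q6 64.4 Tx 0.031
eff6 -0.0112
```

Emit:
drive_tool(moves="1 0 -0.12 0 0; 1 0 -0.12 0 0; 1 0 0 0 0")

```text
time_s: 25.2
position: [0.4937, 0.0084, 0.1073]
eef_rot: [130.0, 89.8, 33.2]
wrist_force: [-0.4, 5.4, 0.2]
opening: 0.123
```

```bash
python3 st.py
```

```text
t25.20 pos [0.4937 0.0084 0.1073] box [-0.0779, -0.0026] A -96.7 F [-0.4  5.4  0.2] T [ 1.843 -0.467 -0.009] op 0.123 q6 64.1 Tx 0.013
eff6 -0.0139
```

Emit:
drive_tool(moves="1 0 -0.2 0 0; 1 0 -0.2 0 0; 1 0 -0.15 0 0; 1 0 0 0 0")

```text
time_s: 25.7
position: [0.4799, 0.0099, 0.1073]
eef_rot: [132.0, 89.8, 35.3]
wrist_force: [0.1, 5.6, 0.8]
opening: 0.122
```

```bash
python3 st.py;  python3 - <<'E'
from h import *
w=cam("wrist"); cv2.imwrite("pics/w14.png",w["img"][:,:,::-1])
E
```

```text
t25.70 pos [0.4799 0.0099 0.1073] box [-0.0918, -0.0027] A -96.7 F [0.1 5.6 0.8] T [ 1.821 -0.196 -0.052] op 0.122 q6 63.4 Tx 0.056
eff6 -0.0227
```

View pics/w14.png

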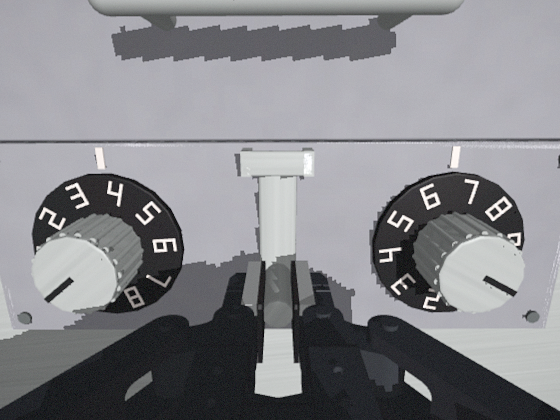

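Emit:
drive_tool(moves="1 0 -0.1 0 0; 1 0 -0.08 0 0; 1 0 0 0 0")

```text
time_s: 26.12
position: [0.4757, 0.0104, 0.1073]
eef_rot: [127.2, 89.8, 30.4]
wrist_force: [1.3, 5.7, -0.0]
opening: 0.121
```

```bash
python3 st.py
```

```text
t26.12 pos [0.4757 0.0104 0.1073] box [-0.096, -0.0027] A -96.7 F [ 1.3  5.7 -0. ] T [ 1.697e+00 -6.020e-01  1.000e-03] op 0.121 q6 63.1 Tx 0.003
eff6 -0.0100
```

Emit:
drive_tool(moves="1 0 -0.06 0 0; 1 0 -0.06 0 0; 1 0 0 0 0")

```text
time_s: 26.5
position: [0.4743, 0.0106, 0.1074]
eef_rot: [109.4, 89.7, 12.7]
wrist_force: [7.8, 2.9, -5.0]
opening: 0.12
```

```bash
python3 st.py
```

```text
t26.50 pos [0.4743 0.0106 0.1074] box [-0.0974, -0.0026] A -96.7 F [ 7.8  2.9 -5. ] T [ 0.939 -2.591  0.032] op 0.120 q6 62.9 Tx -0.030
eff6 -0.0119
```

Emit:
drive_tool(moves="1 0 0.05 0 0; 0 0 0 0 0; 0 0 0 0 0; 0 0 0 0 0; 0 -1 0 0 0; 0 -1 0 0 0; 0 0 1 0 0; 0 0 1 0 0")

```text
time_s: 27.5
position: [0.5232, 0.0037, 0.1573]
eef_rot: [104.4, 90.0, 7.6]
wrist_force: [-0.1, 0.1, -0.1]
opening: 0.502
```

Emit:
drive_tool(moves="0 0 1 0 0; 0 0 1 0 0.5; 0 0 0 0 1; 0 0 0 0 1; 0 0 0 0 1; 0 0 0 0 1; 0 0 0 0 1; 0 0 0 0 1")

```text
time_s: 28.5
position: [0.572, -0.0023, 0.1566]
eef_rot: [14.1, 90.0, -148.0]
wrist_force: [-0.9, -1.1, -0.5]
opening: 0.504
```

Emit:
drive_tool(moves="0 0 0 0 1; 0 0 0 0 1; 0 0 0 0 0.5; 0 0 0 0 0")

```text
time_s: 29.0
position: [0.5721, -0.0022, 0.1566]
eef_rot: [40.6, 90.0, -146.1]
wrist_force: [0.8, 0.4, -0.6]
opening: 0.5
```

```bash
python3 st.py;  python3 - <<'E'
from h import *
w=cam("wrist"); cv2.imwrite("pics/w15.png",w["img"][:,:,::-1])
w=cam("scene"); crop(w,215,120,375,275,4,"pics/s15.png")
E
```

```text
t29.00 pos [ 0.5721 -0.0022  0.1566] box [0.0012, -0.0041] A 173.3 F [ 0.8  0.4 -0.6] T [-0.063  0.002 -0.005] op 0.500 q6 -22.2 Tx 0.005
eff6 -0.5114
```

View pics/w15.png

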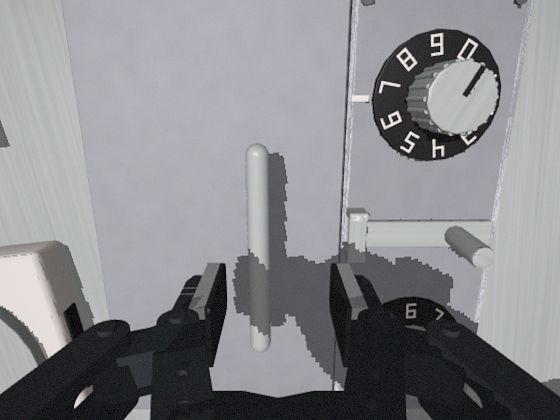

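View pics/s15.png

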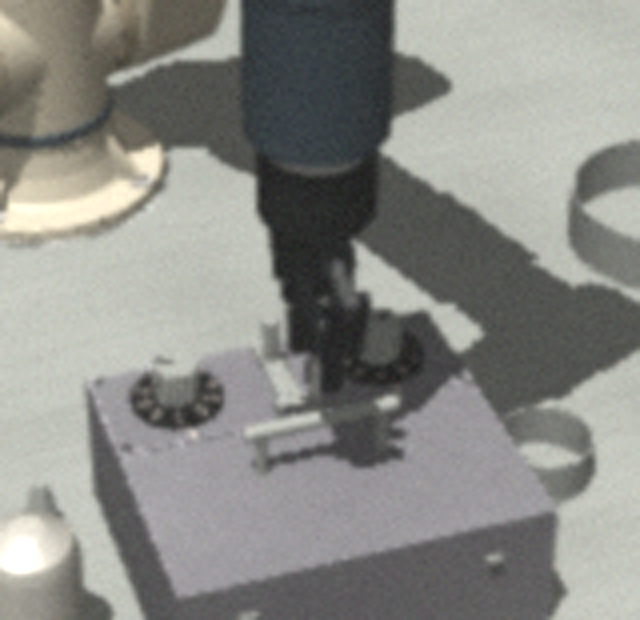

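Emit:
drive_tool(moves="0 0 0 -0.4 0; 0 0.6 0 0 0; 0 0.6 0 0 0; 0 0.5 0 0 0; 0 0 0 0 0; 1 0 0 0 0; 1 0 0 0 0; 1 0 0 0 0", force=30)

```text
time_s: 30.1
position: [0.5818, -0.0031, 0.115]
eef_rot: [-46.5, 90.0, 126.8]
wrist_force: [-4.3, 1.0, 4.5]
opening: 0.115
```

```bash
python3 st.py;  python3 - <<'E'
from h import *
w=cam("wrist"); cv2.imwrite("pics/w16.png",w["img"][:,:,::-1])
E
```

```text
t30.10 pos [ 0.5818 -0.0031  0.115 ] box [0.0109, -0.0038] A 173.3 F [-4.3  1.   4.5] T [0.438 1.527 0.023] op 0.115 q6 -21.8 Tx -0.023
eff6 -0.0212
```

View pics/w16.png

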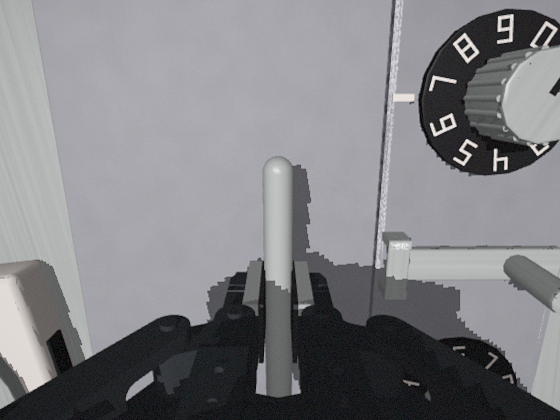

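Emit:
drive_tool(moves="1 -0.22 0 -0.1 0; 1 -0.22 0 -0.1 0; 1 -0.22 0 -0.12 0; 1 -0.2 0 -0.14 0; 1 -0.2 0 -0.14 0; 1 -0.2 0 -0.15 0; 1 0 0 0 0")

```text
time_s: 31.02
position: [0.5978, -0.005, 0.145]
eef_rot: [1.7, 89.6, 175.0]
wrist_force: [-12.1, 3.6, 0.3]
opening: 0.112
```

```bash
python3 st.py;  python3 - <<'E'
from h import *
w=cam("scene"); crop(w,215,120,375,275,4,"pics/s17.png")
E
```

```text
t31.02 pos [ 0.5978 -0.005   0.145 ] box [0.0271, -0.0038] A 173.2 F [-12.1   3.6   0.3] T [ 1.368  4.362 -0.019] op 0.112 q6 -21.1 Tx 0.012
eff6 -0.0140
```

View pics/s17.png

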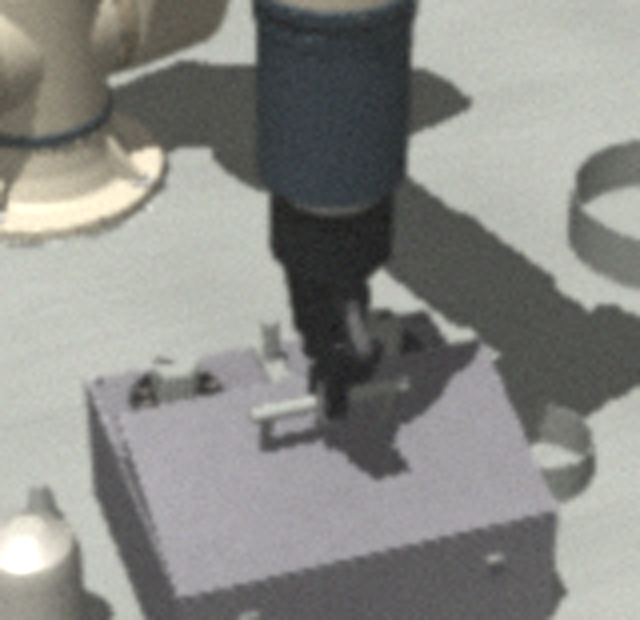

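Emit:
drive_tool(moves="1 -0.18 0 -0.13 0; 1 -0.17 0 -0.16 0; 1 -0.17 0 -0.17 0; 1 -0.14 0 -0.2 0; 1 -0.14 0 -0.2 0; 1 -0.13 0 -0.2 0; 1 0 0 0 0")

```text
time_s: 31.95
position: [0.6251, -0.0081, 0.1708]
eef_rot: [1.0, 89.8, 174.2]
wrist_force: [-13.6, 4.4, 9.3]
opening: 0.109
```

```bash
python3 st.py
```

```text
t31.95 pos [ 0.6251 -0.0081  0.1708] box [0.0545, -0.0038] A 173.3 F [-13.6   4.4   9.3] T [1.711 5.087 0.022] op 0.109 q6 -20.2 Tx -0.026
eff6 -0.0022
```

Emit:
drive_tool(moves="1 -0.1 0 -0.21 0; 1 -0.1 0 -0.22 0; 1 -0.1 0 -0.22 0; 1 -0.06 0 -0.22 0; 1 0 0 0 0")

```text
time_s: 32.58
position: [0.649, -0.0109, 0.182]
eef_rot: [-174.5, 89.8, -1.2]
wrist_force: [-10.3, 4.0, 11.5]
opening: 0.111
```

```bash
python3 st.py;  python3 - <<'E'
from h import *
w=cam("scene"); crop(w,215,120,375,275,4,"pics/s18.png")
w=cam("wrist"); cv2.imwrite("pics/w18.png",w["img"][:,:,::-1])
E
```

```text
t32.58 pos [ 0.649  -0.0109  0.182 ] box [0.0786, -0.0037] A 173.3 F [-10.3   4.   11.5] T [1.574 3.795 0.08 ] op 0.111 q6 -19.5 Tx -0.075
eff6 -0.0279
```

View pics/s18.png

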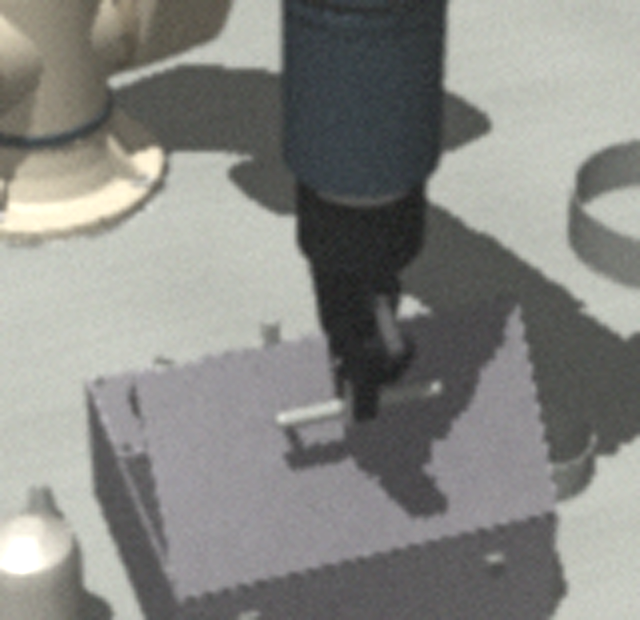

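View pics/w18.png

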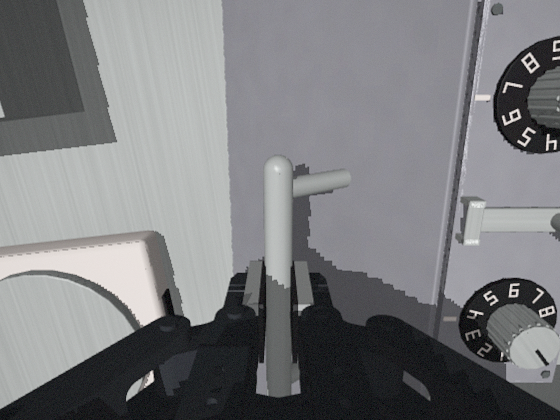

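Emit:
drive_tool(moves="1 -0.1 0 -0.2 0; 1 -0.08 0 -0.22 0; 1 -0.06 0 -0.22 0; 1 -0.05 0 -0.22 0; 1 0 0 0 0")

```text
time_s: 33.3
position: [0.6704, -0.0134, 0.1872]
eef_rot: [-168.6, 89.9, 4.7]
wrist_force: [-6.7, 3.5, 4.7]
opening: 0.11
```

```bash
python3 st.py
```

```text
t33.30 pos [ 0.6704 -0.0134  0.1872] box [0.1001, -0.0037] A 173.3 F [-6.7  3.5  4.7] T [1.079 2.338 0.029] op 0.110 q6 -18.9 Tx -0.027
eff6 -0.0086
```

Emit:
drive_tool(moves="1 -0.01 0 -0.22 0; 1 0 0 -0.22 0; 1 0 0 -0.22 0; 1 0 0 -0.2 0; 1 0 0 0 0")

```text
time_s: 33.92
position: [0.6924, -0.016, 0.1877]
eef_rot: [-174.5, 89.8, -1.3]
wrist_force: [-4.0, 2.7, 3.6]
opening: 0.107
```

```bash
python3 st.py;  python3 - <<'E'
from h import *
w=cam("scene"); crop(w,215,100,375,255,4,"pics/s19.png")
w=cam("wrist"); cv2.imwrite("pics/w19.png",w["img"][:,:,::-1])
E
```

```text
t33.92 pos [ 0.6924 -0.016   0.1877] box [0.1223, -0.0038] A 173.3 F [-4.   2.7  3.6] T [0.934 1.54  0.109] op 0.107 q6 -18.3 Tx -0.107
eff6 -0.0566
```

View pics/s19.png

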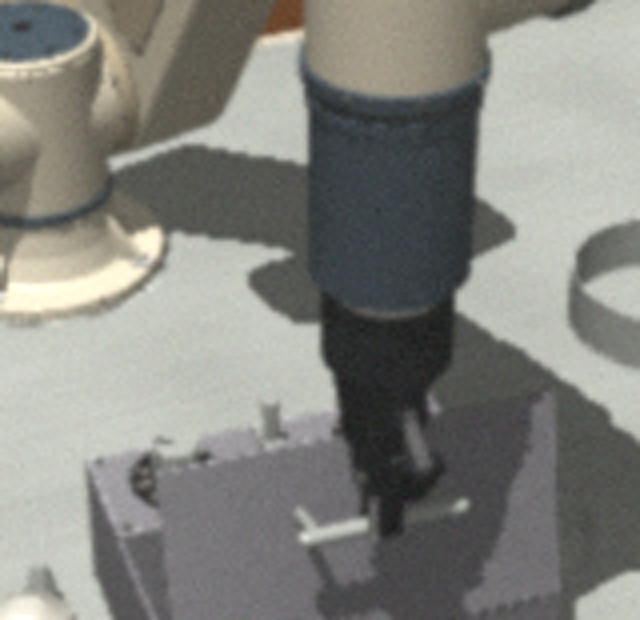

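View pics/w19.png

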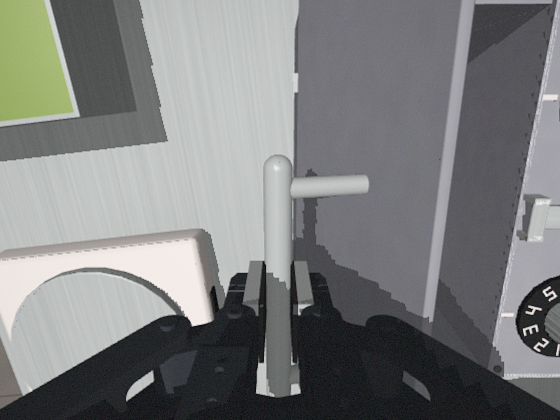

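Emit:
drive_tool(moves="1 0.02 0 -0.2 0; 1 0.03 0 -0.2 0; 1 0.03 0 -0.2 0; 1 0 0 0 0")

```text
time_s: 34.52
position: [0.7072, -0.0178, 0.1847]
eef_rot: [-176.2, 89.9, -2.9]
wrist_force: [-3.0, 1.8, 3.4]
opening: 0.113
```

```bash
python3 st.py;  python3 - <<'E'
from h import *
w=cam("wrist"); cv2.imwrite("pics/w20.png",w["img"][:,:,::-1])
E
```

```text
t34.52 pos [ 0.7072 -0.0178  0.1847] box [0.1371, -0.0039] A 173.3 F [-3.   1.8  3.4] T [0.877 1.149 0.071] op 0.113 q6 -17.9 Tx -0.069
eff6 -0.0510
```

View pics/w20.png

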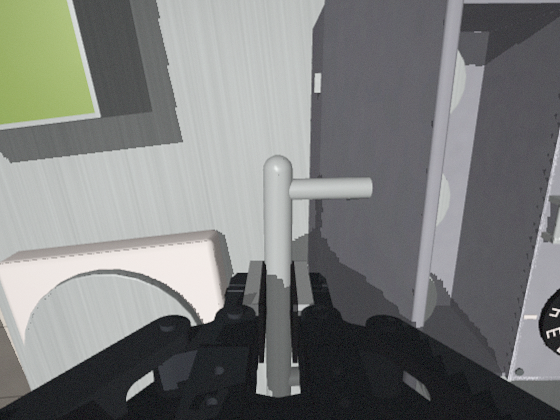

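Emit:
drive_tool(moves="0.45 0 0 0 0; 0.45 0 0 0 0; 0.45 0 0 0 0; 0.45 -0.2 0 0 0; 0.45 -0.4 0 0 0; 0.45 -0.8 0 0 0; 0.45 -1 0 0 0; 0.45 -1 0 0 0")

```text
time_s: 35.58
position: [0.7059, -0.018, 0.2698]
eef_rot: [19.6, 90.0, -167.1]
wrist_force: [0.5, -0.2, 0.1]
opening: 0.272
```

```bash
python3 st.py;  python3 - <<'E'
from h import *
w=cam("wrist"); cv2.imwrite("pics/w21.png",w["img"][:,:,::-1])
w=cam("scene"); crop(w,195,80,375,235,4,"pics/s21.png")
E
```

```text
t35.58 pos [ 0.7059 -0.018   0.2698] box [0.1359, -0.0042] A 173.2 F [ 0.5 -0.2  0.1] T [ 0.024 -0.102 -0.008] op 0.272 q6 -17.9 Tx 0.008
eff6 0.0000
```

View pics/w21.png

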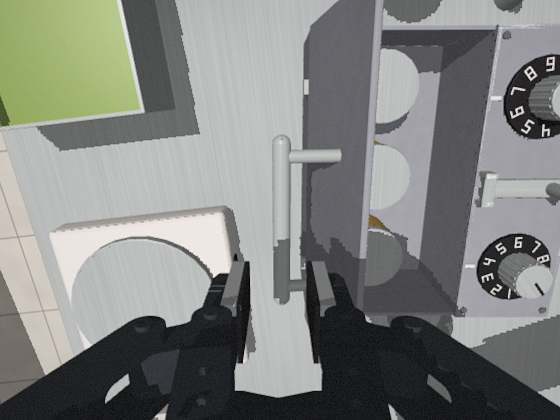

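View pics/s21.png

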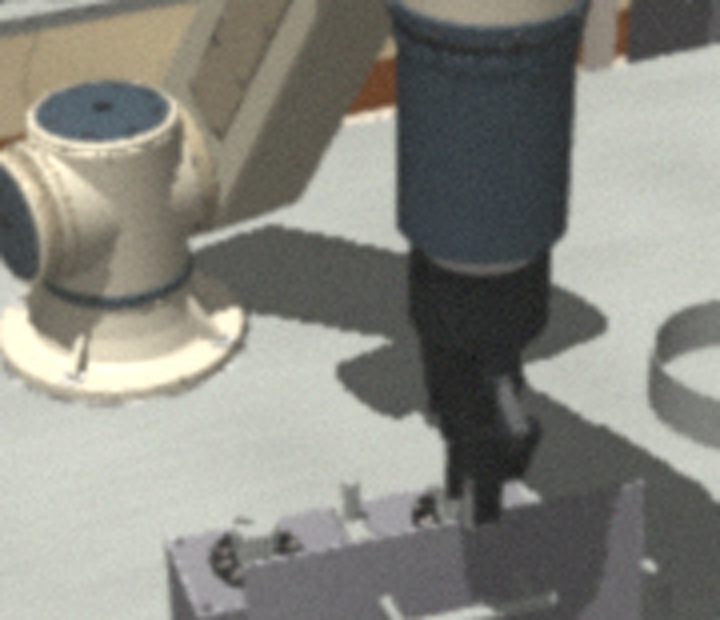

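Emit:
drive_tool(moves="0.45 -1 0 0.3 0; 0.45 -1 0 0.6 0; 0.45 0 0 1 0; 0.45 0 0 1 0; 0.45 0 0 1 0; 0.45 0 0 1 0; 0.45 0 0 1 0; 0.45 0 0 1 0")

```text
time_s: 36.67
position: [0.5337, 0.0024, 0.3182]
eef_rot: [4.3, 89.9, 177.5]
wrist_force: [0.1, -0.3, -0.6]
opening: 0.271
```

Emit:
drive_tool(moves="0.45 0 0 1 0; 0.45 0 0 1 0; 0.45 0 0 1 0; 0.45 0 0 0.5 0; 0.45 0 0 0 0; 0.45 0 0 0 0; 0.45 0 0 0 0")

```text
time_s: 37.55
position: [0.4486, 0.0127, 0.3181]
eef_rot: [26.9, 89.9, -159.9]
wrist_force: [0.1, 0.3, -0.1]
opening: 0.276
```

```bash
python3 st.py;  python3 - <<'E'
from h import *
w=cam("top"); crop(w,215,90,455,270,3,"pics/t22.png"); cv2.imwrite("pics/t22f.png",w["img"][:,:,::-1])
w=cam("scene"); crop(w,85,120,485,300,2,"pics/s22.png"); 
E
```

```text
t37.55 pos [0.4486 0.0127 0.3181] box [-0.1232, -0.0036] A 173.2 F [ 0.1  0.3 -0.1] T [0.045 0.011 0.008] op 0.276 q6 -28.5 Tx -0.008
eff6 0.0027
```

View pics/t22.png

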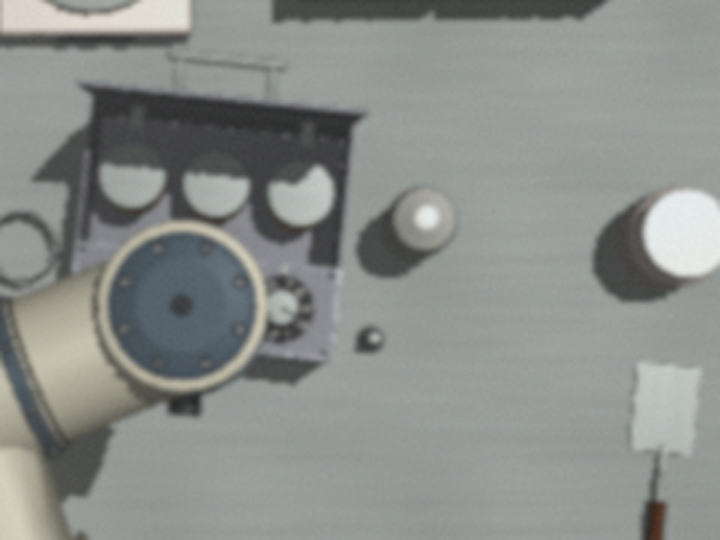

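View pics/s22.png

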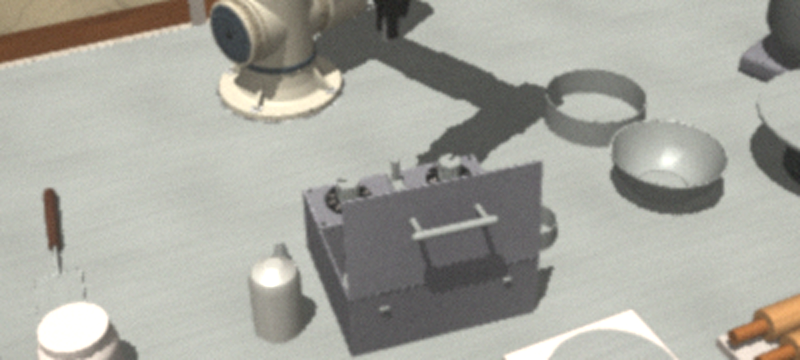

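Run:
```python
from h import *
t=cam("top"); s=cam("scene"); x,y,a=.5709,-.001,-.11625
print("seen", [215+85/3,90+87/3],[215+366/3,90+117/3],[85+345/2,120+203/2],[85+541/2,120+162/2])
for th in (75,80,85,90):
    r=np.radians(th); bx=.109-.144*np.cos(r); z=.103+.144*np.sin(r); o=[]
    for c in (t,s):
        for by in ((.13,-.13) if c is t else (-.13,.13)):
            o.append(proj(c,(x+bx*np.cos(a)-by*np.sin(a),y+bx*np.sin(a)+by*np.cos(a),z)).round(1))
    print(th,*o)
```

```text
seen [243.33333333333334, 119.0] [337.0, 129.0] [257.5, 221.5] [355.5, 201.0]
75 [239.8 124.3] [337.1 134.9] [250.8 217.3] [350.5 196.7]
80 [240.3 119.6] [337.7 130.1] [252.1 219.4] [352.6 198.6]
85 [240.8 114.8] [338.3 125.4] [253.5 222. ] [354.8 200.9]
90 [241.3 110.1] [338.8 120.6] [255. 225.] [356.9 203.5]
```

Emit:
drive_tool(moves="1 0 0 0 -1; 1 0 0 0 -1; 1 0 0 0 -1; 1 0 0 0 -1; 1 0 0 0 -1; 1 0 0 0 -1; 1 0 0 0 -1; 1 0 0 0 -1")

```text
time_s: 38.75
position: [0.4482, 0.0127, 0.3185]
eef_rot: [-51.6, 90.0, -158.0]
wrist_force: [-0.7, -0.4, 0.0]
opening: 0.0
```

Emit:
drive_tool(moves="1 0 1 0 -1; 1 0 1 0 0; 1 0.5 1 0 0; 1 1 1 0 0; 1 1 1 0 0; 1 1 0.5 0 0; 1 1 0 0 0; 1 0 0 0 0")

```text
time_s: 39.75
position: [0.5827, -0.008, 0.2038]
eef_rot: [-73.9, 89.7, -170.7]
wrist_force: [0.3, 0.0, 0.3]
opening: -0.004
```

```bash
python3 st.py;  python3 - <<'E'
from h import *
w=cam("wrist"); cv2.imwrite("pics/w23.png",w["img"][:,:,::-1])
w=cam("scene"); crop(w,195,80,375,235,4,"pics/s23.png")
E
```

```text
t39.75 pos [ 0.5827 -0.008   0.2038] box [0.0124, -0.0085] A -96.8 F [0.3 0.  0.3] T [-0.004 -0.001  0.003] op -0.004 q6 68.7 Tx -0.003
eff6 0.0017
```

View pics/w23.png

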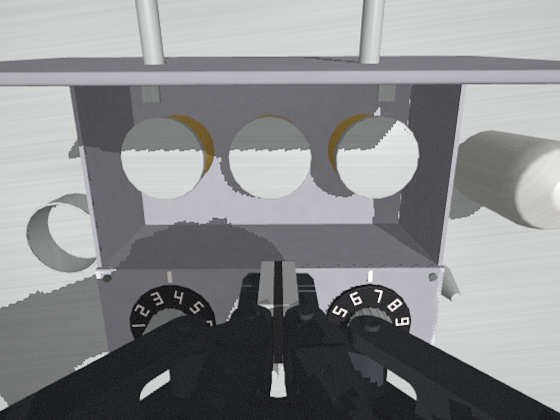

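View pics/s23.png

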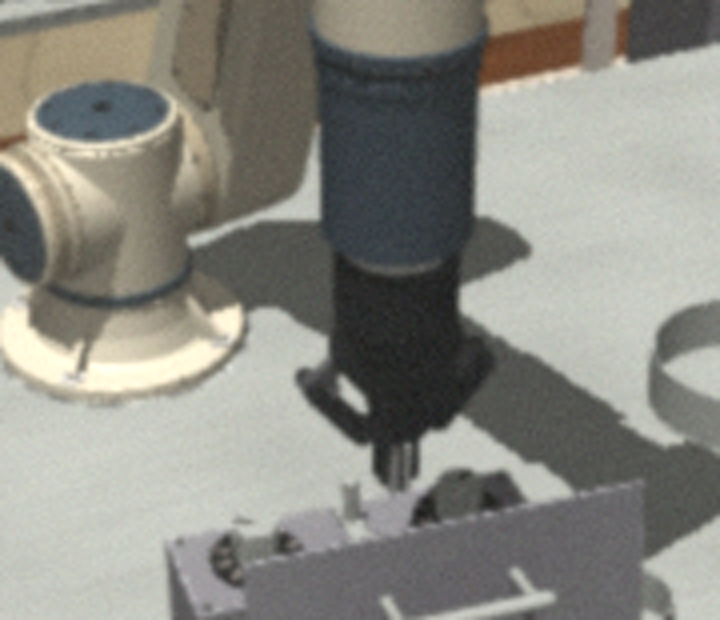

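Emit:
drive_tool(moves="1 0.4 0.6 0 0; 1 0 0.6 0 0; 1 0 0.6 0 0; 1 0 0.2 0 0; 1 0 0.1 0 0; 1 0 0 0 0")

```text
time_s: 40.6
position: [0.6359, -0.0139, 0.1962]
eef_rot: [116.4, 90.0, 19.6]
wrist_force: [-0.6, 0.6, 0.5]
opening: -0.002
```

```bash
python3 st.py
```

```text
t40.60 pos [ 0.6359 -0.0139  0.1962] box [0.0659, -0.0083] A -96.8 F [-0.6  0.6  0.5] T [-0.022 -0.001  0.021] op -0.002 q6 70.5 Tx -0.021
eff6 0.0084
```

Emit:
drive_tool(moves="1 0 0.1 0 0; 1 0 0.1 0 0; 1 0 0.1 0 0; 1 0 0.1 0 0; 1 0 0 0 0")

```text
time_s: 41.22
position: [0.646, -0.0152, 0.1959]
eef_rot: [-86.0, 90.0, 177.2]
wrist_force: [-0.3, -0.3, 0.4]
opening: -0.001
```

```bash
python3 st.py
```

```text
t41.23 pos [ 0.646  -0.0152  0.1959] box [0.0761, -0.0083] A -96.8 F [-0.3 -0.3  0.4] T [-0.054  0.026  0.048] op -0.001 q6 70.8 Tx -0.048
eff6 0.0077
```

Emit:
drive_tool(moves="1 0 0.1 0 0; 1 0 0.1 0 0; 1 0 0.1 0 0; 1 0 0 0 0")

```text
time_s: 41.72
position: [0.6534, -0.016, 0.1961]
eef_rot: [0.9, 90.0, -95.8]
wrist_force: [-2.8, -0.0, 2.4]
opening: -0.004
```

```bash
python3 st.py;  python3 - <<'E'
from h import *
w=cam("wrist"); cv2.imwrite("pics/w24.png",w["img"][:,:,::-1])
E
```

```text
t41.73 pos [ 0.6534 -0.016   0.1961] box [0.0835, -0.0084] A -96.8 F [-2.8 -0.   2.4] T [0.121 0.83  0.005] op -0.004 q6 71.0 Tx -0.005
eff6 0.0056
```

View pics/w24.png

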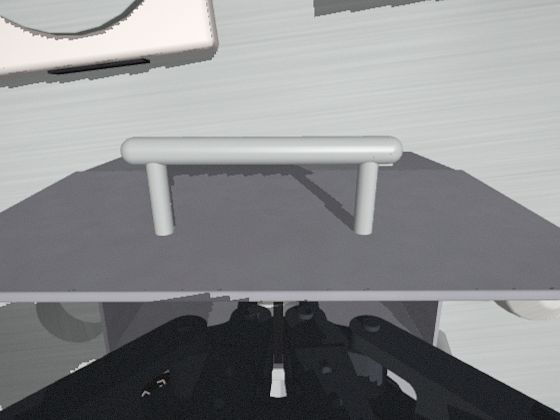

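Emit:
drive_tool(moves="1 0 0.08 0 0; 1 0 0.08 0 0; 1 0 0.08 0 0; 1 0 0.08 0 0; 1 0 0.06 0 0; 1 0 0 0 0")

```text
time_s: 42.52
position: [0.663, -0.0171, 0.1958]
eef_rot: [85.4, 90.0, -11.4]
wrist_force: [-1.9, -1.1, 1.2]
opening: 0.002
```

```bash
python3 st.py;  python3 - <<'E'
from h import *
w=cam("scene"); crop(w,195,80,375,285,3,"pics/s25.png")
E
```

```text
t42.52 pos [ 0.663  -0.0171  0.1958] box [0.0932, -0.0083] A -96.8 F [-1.9 -1.1  1.2] T [0.033 0.565 0.013] op 0.002 q6 71.3 Tx -0.013
eff6 0.0037
```

Emit:
drive_tool(moves="1 0 -0.2 0 0; 1 0 -0.6 0 0; 1 -0.5 -1 0 0; 1 -1 -1 0 0; 1 -1 -1 0 0; 1 -1 -1 0 0; 1 -1 -1 0 0; 1 0 -1 0 0")

```text
time_s: 43.58
position: [0.4941, 0.003, 0.3107]
eef_rot: [107.3, 89.7, 10.5]
wrist_force: [0.6, -0.3, 0.1]
opening: -0.0
```

Emit:
drive_tool(moves="1 0 -1 0 0; 1 0 -1 0 0; 1 0 -1 0 0; 1 0 -1 0 0; 1 0 -0.5 0 0; 1 0 0 0 0")

```text
time_s: 44.32
position: [0.3821, 0.0163, 0.3089]
eef_rot: [118.6, 89.9, 21.9]
wrist_force: [-0.6, -0.3, -0.5]
opening: -0.002
```

```bash
python3 st.py;  python3 - <<'E'
from h import *
w=cam("top"); crop(w,215,90,395,240,4,"pics/t26.png"); cv2.imwrite("pics/t26f.png",w["img"][:,:,::-1])
w=cam("scene"); crop(w,235,160,375,300,4,"pics/s26.png")
w=cam("wrist"); cv2.imwrite("pics/w26.png",w["img"][:,:,::-1])
E
```

```text
t44.33 pos [0.3821 0.0163 0.3089] box [-0.1897, -0.0077] A -96.7 F [-0.6 -0.3 -0.5] T [-0.022 -0.034 -0.019] op -0.002 q6 57.0 Tx 0.019
eff6 -0.1083
```

View pics/t26.png

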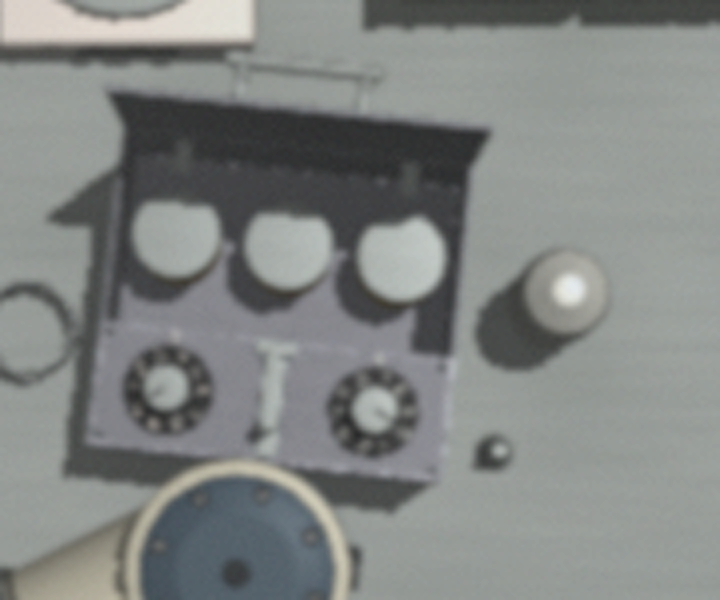

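View pics/w26.png

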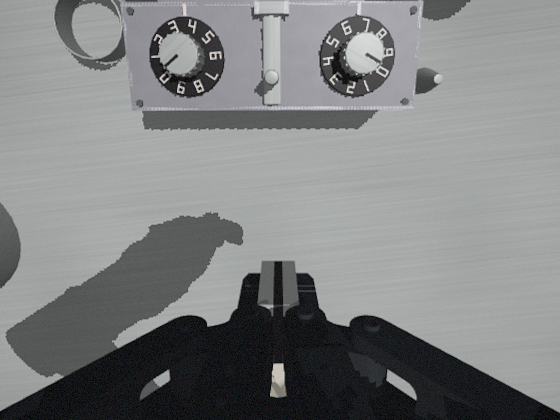

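View pics/t26f.png

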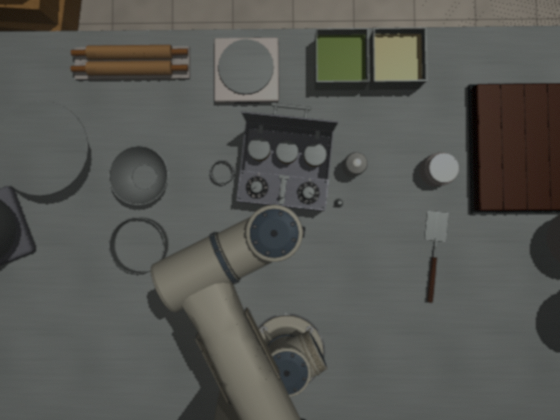

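The lid stands at about 87°. The bolt is drawn, the dials sit in their notches, the bystanders match the first top view and the arm is clear, so I'm handing in.

Run:
```python
from rig import manip
print(manip.finish_job())
```

```text
the job is handed in; nothing more can be done
None
```

The spice box is open, and I handed the job in at about 44 s of the 72 s allowed, with the arm clear of everything.

- **Dials:** I turned the left dial clockwise and the right one anticlockwise, slowly. At each I felt the drop, then the catch, and let go there. They sit at about 3.65 and 6.65, inside the half-number play of 4 and 7.
- **Bolt:** It slid 30 mm back to its stop, with about 2 N of pull along the way and about 8 N at the stop.
- **Lid:** I raised it by the handle to about 83°, then pushed it on gently with closed fingers. The last top picture puts it at about 87°, standing by itself.
- **Other things:** In the last top view the cutter, nozzle, dredger, cake ring, bowl, tub and spatula look unmoved. I compared them by eye only.

**What did not agree:**
- **Fingertips:** They stood about 13 mm behind the reported tool point, not 17 mm ahead as stated. My first close on the left dial therefore shut on air just above the grip, touching nothing. I corrected the height from the pictures.
- **Box position:** It came out 3–5 mm to the right of my first camera fit.
- **Forces:** There were side forces of up to about 15 N while turning the dials and lifting the lid.

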